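Stir the bone nut blanks in the polishing pan

ROBOT

A 6-joint arm with a two-finger parallel gripper is mounted at the origin on the work surface; the furniture and walls round the work are solid. World frame = base frame: x ahead of the robot, y to its left, z up, the work surface at z = 0. Lengths are in m, angles in rad, forces in N, time in s.
With the tool pointing down it reaches from about 0.15 to 0.775 m from the base axis. Payload 6.1 kg.
Tool frame: the origin (TCP) lies at the centre of the arm's flange, where the gripper is bolted on; the fingertips stand 173 mm ahead of it and the grasp point (between the pads) lies 155 mm ahead of it; x points along the fingers, z is the direction in which the jaws open and shut, and the axes are right-handed (so a half turn about x gives the same grasp; the last joint's range is limited). The gripper opens to 85 mm and grips with 20 to 120 N. Pads are 22 mm wide; open, the fingers measure 114 mm over their backs; the gripper's body (76 mm by 85 mm) begins 54 mm behind the grasp point. The pads swing forward as they close: fully open they stand 13 mm farther back than shut.
Start: joints at [-1.331, 0.126, -0.04, 1.405, 0, 1.571], TCP at [0.125, -0.51, 0.405] pointing down, gripper open.
Joint ranges: [-2.72, 2.72], [-0.95, 1.95], [-1.27, 1.35], [-1.78, 2.02], [-1.46, 1.47], [-3.14, 3.14]. Speed limits (rad/s): [2.39, 2.39, 3.01, 3.14, 3.14, 3.14].

INTERFACE

Orientations are given as a 3x3 rotation matrix whose columns are the frame's x, y, z axes.
In Python, from bench import bot gives the robot as it stands.
- The arm moves only by the shell command python3 -m inch 'ROWS' [OPENING] [FORCE]. ROWS is JSON, a list of rows, each an object of numbers: "dx", "dy", "dz": the shift along the tool's x, y, z in m; "roll": the turn about the tool's x in rad. In form: [{"dx": .., "dy": .., "dz": .., "roll": ..}, ...]. A call has 1 to 20 rows; each row is the pose to reach, as a shift and turn from the pose commanded when the call began, along the tool's axes at that moment; what a row does not reach only later rows make up. A row lasts 1/8 s, in which the tool goes at most 62.5 mm and 10.7 degrees, less where a joint would pass 70% of its speed; a pose out of reach is approached as far as the arm can. A call with a gripper value outside its range is refused whole. OPENING is the closure, from -1 (fully open) to 1 (shut), so that 0 is half open, set as the call begins (- or left out, the last holds). The fingers move at their own pace and stop on an object; FORCE is the grip in N (left out, the last holds). Time passes only in rows, so rows that repeat a pose let the fingers close. It gives the time, the measured TCP pose, the force and the opening at its end, in the units of the state.
- bot.observe(): the state, without advancing time (a new reading comes with each control period).
- bot.grab_frame(name): name is "side" or "top" or "wrist"; returns (picture, depth): 480x640x3 uint8, red, green, blue; 480x640 float32, m along the optical axis (not along the pixel's ray), 0 where there is no reading.
- bot.camera_model(name): a dict with "fx", "fy", "cx", "cy" (pixels), "pose" (4x4, takes a point from camera to world coordinates). Camera axes: x right, y up, looking along -z (the intrinsics and any distortion apply to the point x, -y, -z); pixel columns grow to the right and rows downward; lengths in m; the calibration is good to about 2 mm. A picture is of the moment at which its call begins: read the wrist's pose just before it. camera_model takes no time and is no camera call; for the wrist camera it gives the pose at the moment of the call.
- bot.close_job(): hands the job in, once; it reports no verdict.
Trained networks look in the newest picture that a camera, given by its name, has taken for a name from the list of things; names that differ only in an ending like _2 or _b are one class to them, and where a whole thing is asked for, a point or a joint stands for the part that bears it (a point fixed in the world has none). Each returns a list of dicts, best first, with "p" (0 to 1); they miss things now and then, are a little off and sometimes report something else, mostly with a low value. They report only what shows in the picture. A call takes as long as a camera call.
- bot.search_frame(name, camera): "rect" ([left, top, right, bottom] in pixels, round what is visible of it).
- bot.mark_of(name, camera): "centre" ([column, row] in pixels: a listed point, or the origin of a listed thing).
The state is a dict: "clock": time; "q": joint angles; "dq": joint speeds; "joint_efforts": joint torques, N m; "tcp_pos": TCP position; "ee_rot": TCP orientation; "force": force on the tool from outside, world axes, zero at the start; "ft_torque": the same for the moment, N m; "width": finger opening in m.
Only numpy, scipy, OpenCV 4.12 (cv2) and the standard library are available. Lean on these libraries where they do the work, as an engineer would, in place of code of your own. Each camera call takes 0.05 s, during which the arm holds its last target.

TASK

Take the pine stick from its slanted rest, reach in under the drying rack and lower the stick's end gently into the pan on the side nearest you until you feel the floor; then, keeping the end just off the floor and well out from the middle, stir two full turns, anticlockwise seen from above and ending on the near side again. When you stop, both bone blanks must lie at least 25 mm from where they started (stir further if they do not), with blanks and cones all still in the pan. Then lay the stick back home on its rest and leave it there, without knocking the rack, pressing hard on the pan or shifting the small wood block that lies in front.

Things in the scene. Friction and masses are not known exactly. Their poses are not given: they have to be found in the camera images.
- stick_center (a point): Centre of the pine stirring stick, a bare wooden batten 190 mm long, 28 mm wide, 19 mm thick, about 70 g, loose. Its y axis runs along the stick to the stirring (lower) end, x across the width, z across the thickness. It starts on the rest, leaning 37 degrees from vertical with its upper end on the robot's side. Grip it across the width near the upper end: the upper 78 mm stand clear of the rest.
- stick_tip (a point): Middle of the stick's lower (stirring) end face, 95 mm from its centre along its y axis; same axes as the stick's centre.
- rest_seat (a point): Where the stick's centre lies when home on the rest, 103 mm above the bench; x level, the way the stirring end points, z up. The rest is a fixed plywood easel: a 53-degree slope facing away from the robot, a stop at its foot, and low side cheeks 40 mm apart (6 mm play on each side of the stick). The stick lies openly on it and can be lifted off along its length or away from the slope.
- pan_floor (a point): Centre of the flat inner floor, 15 mm above the bench, of a fixed round aluminium pan: inside radius about 87 mm at the floor and 93 mm at the rim, rim 36 mm above the floor. Axes: x level, away from the robot (far side +x, near side -x, left +y, right -y), z up; turned up to 15 degrees about the vertical.
- drying_rack: Fixed wire rack straddling the pan; origin 11 mm above the bench under the pan's centre, axes as the pan's. Two level 10 mm bars along y, at x = -25 and x = +60 mm, 246 mm above the bench, between uprights at y = -135 and +135 mm; side rungs 131 mm up. A gripper pointing straight down does not fit under it: it must reach in from the near side, leaning.
- blank_long_center (a point): Centre of the longer bone nut blank, a cream bar 10 x 58 x 10 mm (long along its y axis), loose in the pan.
- blank_short_center (a point): Centre of the shorter bone nut blank, a cream bar 10 x 50 x 10 mm (long along its y axis), loose in the pan.
- cone_0_center (a point): One of six loose grey plastic polishing cones in the pan, 21 mm across the base and 18 mm high; the point lies on its axis 8 mm above the base.
- cone_1_center (a point): One of six loose grey plastic polishing cones in the pan, 21 mm across the base and 18 mm high; the point lies on its axis 8 mm above the base.
- cone_2_center (a point): One of six loose grey plastic polishing cones in the pan, 21 mm across the base and 18 mm high; the point lies on its axis 8 mm above the base.
- cone_3_center (a point): One of six loose grey plastic polishing cones in the pan, 21 mm across the base and 18 mm high; the point lies on its axis 8 mm above the base.
- cone_4_center (a point): One of six loose grey plastic polishing cones in the pan, 21 mm across the base and 18 mm high; the point lies on its axis 8 mm above the base.
- cone_5_center (a point): One of six loose grey plastic polishing cones in the pan, 21 mm across the base and 18 mm high; the point lies on its axis 8 mm above the base.
- blank_long: The same bone blank as its centre point; origin at the middle of its underside.
- blank_short: The same bone blank as its centre point; origin at the middle of its underside.
- stick: The stirring stick as a whole; origin at the middle of its underside (the face on the slope), 9.5 mm from its centre.
- pan: The pan with its rack as a whole; origin 11 mm above the bench, under the pan's centre.
- orange_block: Bystander, loose: Small orange-brown wood block 42 x 36 x 14 mm; origin at the middle of its underside.

How it is judged:
On the way, in this order (a step that is already met when the one before it is completed fails the run):
1. the stick's lower end has touched the pan's floor on the near side (z of stick_tip in the frame of pan_floor between -0.005 and 0.018 m and x of stick_tip in the frame of pan_floor below -0.02 m and y of stick_tip in the frame of pan_floor between -0.03 and 0.03 m and contact force between stick and pan above 0.5 N), for 0.05 s.
2. first turn: the end, close to the floor, has come round to the right side (z of stick_tip in the frame of pan_floor between -0.005 and 0.018 m and y of stick_tip in the frame of pan_floor below -0.02 m and x of stick_tip in the frame of pan_floor between -0.018 and 0.018 m).
3. first turn: the end, close to the floor, has come round to the far side (z of stick_tip in the frame of pan_floor between -0.005 and 0.018 m and x of stick_tip in the frame of pan_floor above 0.02 m and y of stick_tip in the frame of pan_floor between -0.018 and 0.018 m).
4. first turn: the end, close to the floor, has come round to the left side (z of stick_tip in the frame of pan_floor between -0.005 and 0.018 m and y of stick_tip in the frame of pan_floor above 0.02 m and x of stick_tip in the frame of pan_floor between -0.018 and 0.018 m).
5. first turn: the end, close to the floor, has come round to the near side (z of stick_tip in the frame of pan_floor between -0.005 and 0.018 m and x of stick_tip in the frame of pan_floor below -0.02 m and y of stick_tip in the frame of pan_floor between -0.018 and 0.018 m).
6. second turn: the end, close to the floor, has come round to the right side (all of step 2).
7. second turn: the end, close to the floor, has come round to the far side (all of step 3).
8. second turn: the end, close to the floor, has come round to the left side (all of step 4).
9. second turn: the end, close to the floor, has come round to the near side (all of step 5).
At the end, for the whole second after the job is handed in: Both bone blanks lie at least 25 mm from where they started, and they and the six cones are in the pan; the stick is back on its rest (centre within 20 mm of its seat, leaning as before to about 14 degrees), everything at rest (horizontal distance between each of blank_long_center, blank_short_center, cone_0_center, cone_1_center, cone_2_center, cone_3_center, cone_4_center, cone_5_center and pan_floor below 0.088 m and z of each of blank_long_center, blank_short_center, cone_0_center, cone_1_center, cone_2_center, cone_3_center, cone_4_center, cone_5_center in the frame of pan_floor below 0.05 m and distance of each of blank_long_center, blank_short_center from where it was at the start of the episode above 0.025 m and distance between stick_center and rest_seat below 0.02 m and angle between stick_tip's own y axis and vertical between 2.25 and 2.75 rad and linear speed of stick below 0.02 m/s and linear speed of each of blank_long, blank_short below 0.03 m/s); the robot touches nothing.
It fails at once if the stick is pressed against the pan or rack with more than 40 N (contact force between stick and pan above 40 N).
It fails at once if the rack is knocked (more than 12 N) (contact force between anything else and drying_rack above 12 N).
It fails at once if the small wood block is moved more than 20 mm (distance of orange_block from where it was at the start of the episode above 0.02 m).
It also fails if it takes over 67 s, if anything falls off the work surface, if the arm or the gripper's body presses on something with over 40 N, if the wrist force passes 120 N, or if a joint passes its speed limit or range.

## Working session

There is one attempt and no reset: what is moved stays moved. The work goes in short steps, Python scripts to look and compute and a shell command to move; the robot and the scene stay as the last step left them, time stands still between calls to the robot, and variables do not carry over. Pictures are saved under pics/ and viewed, and the job is handed in when it is done.

```bash
ls -la; mkdir -p pics
python3 - <<'E'
from bench import bot
import cv2
s=bot.observe(); print(s)
for n in ["side","top","wrist"]:
    im,d=bot.grab_frame(n); cv2.imwrite(f"pics/{n}0.png",im[:,:,::-1]); m=bot.camera_model(n); print(n,m)
    import numpy as np; np.savez(f"{n}0.npz",im=im,d=d,pose=m["pose"])
E
```

```text
total 12
drwxr-xr-x  3 agent agent 4096 Dec  6 21:02 .
drwxr-xr-x 23 root  root  4096 Dec  6 21:01 ..
drwxr-xr-x  2 agent agent 4096 Dec  6 21:02 pics
{'clock': 0.0, 'q': array([-1.33100308e+00,  1.26368203e-01, -4.06121647e-02,  1.40540157e+00,
       -2.80067082e-06,  1.57083479e+00]), 'dq': array([-5.06754973e-05, -5.85767000e-04, -1.21609671e-03, -6.26735659e-04,
       -8.18259337e-04,  2.67482568e-04]), 'joint_efforts': array([ 1.95495562e-05, -4.35914826e+01,  3.52923703e+01,  1.72826531e-02,
        7.08428456e-05,  3.53697338e-06]), 'tcp_pos': array([ 0.12465563, -0.50984545,  0.40393254]), 'ee_rot': array([[-3.79306199e-04,  9.71396233e-01,  2.37464132e-01],
       [ 1.53957775e-03,  2.37464435e-01, -9.71395013e-01],
       [-9.99998743e-01, -2.86165632e-06, -1.58561176e-03]]), 'force': array([ 0.38649723, -0.61610604, -0.08260105]), 'ft_torque': array([-0.01772112, -0.0118025 ,  0.00121207]), 'width': 0.08560542180045906}
side {'fx': 578.9869313047224, 'fy': 578.9869313047224, 'cx': 319.4579544945006, 'cy': 240.08504443115237, 'pose': array([[ 0.95207388,  0.10819959, -0.2
[... 325 characters left out ...]
ay([[ 0.01421018,  0.99680896, -0.07854916,  0.40488606],
       [-0.99968179,  0.01580065,  0.01966386, -0.02471384],
       [ 0.02084224,  0.07824474,  0.99671629,  1.10429797],
       [ 0.        ,  0.        ,  0.        ,  1.        ]])}
wrist {'fx': 374.4921451588119, 'fy': 374.4921451588119, 'cx': 321.1825896376275, 'cy': 238.45897802290173, 'pose': array([[ 2.37328066e-01,  9.33495889e-01,  2.68813715e-01,
         1.93557698e-01],
       [-9.71429291e-01,  2.28266041e-01,  6.49595742e-02,
        -4.94466151e-01],
       [-7.21546922e-04, -2.76550247e-01,  9.60999189e-01,
         3.73849290e-01],
       [ 0.00000000e+00,  0.00000000e+00,  0.00000000e+00,
         1.00000000e+00]])}
```

View pics/side0.png

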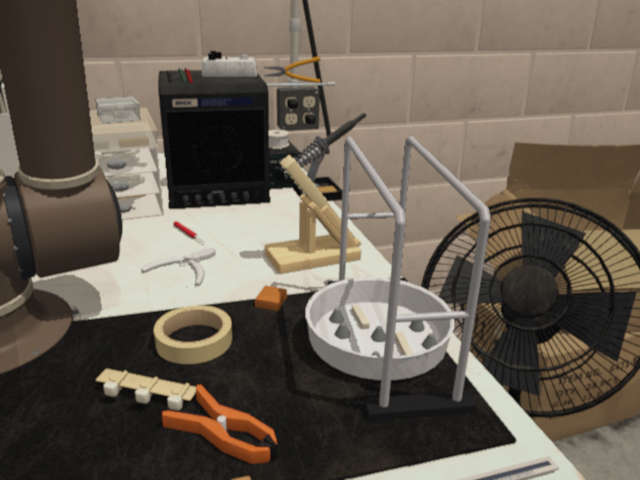

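View pics/top0.png

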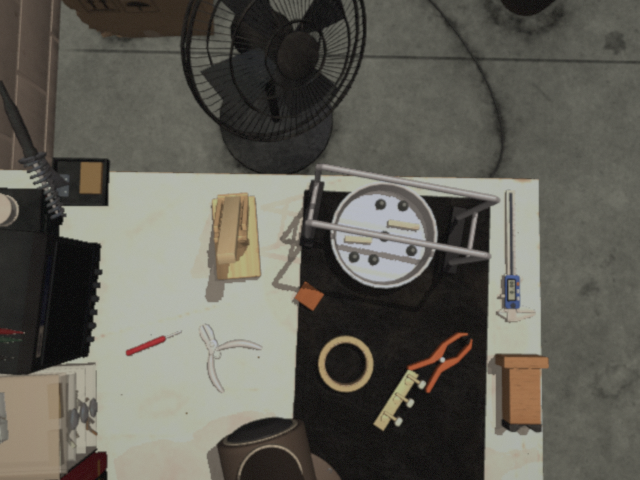

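View pics/wrist0.png

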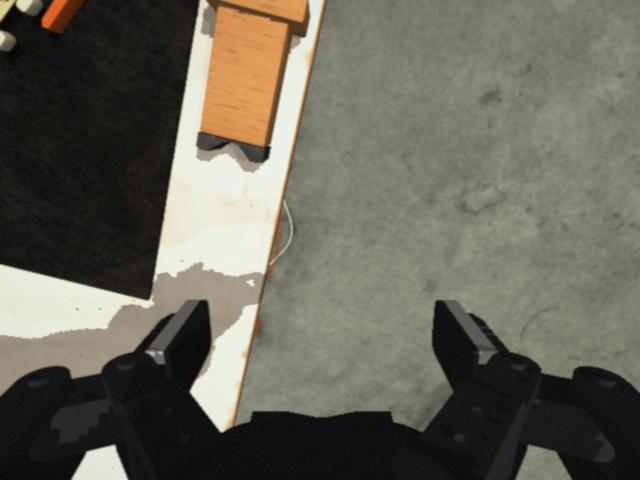

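Run:
```python
from bench import bot
for c in ["top","side"]:
    for n in ["stick_center","stick_tip","rest_seat","pan_floor","drying_rack","blank_long_center","blank_short_center","cone_0_center","orange_block","stick","pan"]:
        print(c,n,[(round(r["p"],2),[round(float(v),1) for v in r["centre"]]) for r in bot.mark_of(n,c)][:7])
print(bot.observe()["clock"])
```

```text
top stick_center [(0.66, [227.3, 226.3])]
top stick_tip [(0.64, [232.5, 197.4])]
top rest_seat [(0.78, [225.8, 225.1]), (0.46, [382.2, 236.4])]
top pan_floor [(0.87, [383.1, 236.3]), (0.6, [402.4, 225.3])]
top drying_rack []
top blank_long_center [(0.7, [401.6, 226.1])]
top blank_short_center [(0.5, [359.0, 237.9])]
top cone_0_center [(0.67, [375.1, 258.9]), (0.38, [226.8, 225.9])]
top orange_block [(0.7, [309.8, 294.4]), (0.37, [230.2, 199.4])]
top stick [(0.69, [229.6, 232.3])]
top pan [(0.66, [382.0, 235.2]), (0.15, [225.7, 227.0])]
side stick_center [(0.89, [322.0, 198.5]), (0.43, [345.6, 238.5])]
side stick_tip [(0.42, [267.0, 300.5]), (0.4, [321.6, 200.0])]
side rest_seat [(0.76, [319.2, 201.1])]
side pan_floor [(0.61, [377.1, 338.7])]
side drying_rack []
side blank_long_center [(0.53, [403.1, 346.3]), (0.28, [405.7, 344.6])]
side blank_short_center [(0.82, [359.2, 313.7]), (0.37, [406.8, 346.2])]
side cone_0_center [(0.6, [341.7, 327.9])]
side orange_block [(0.72, [271.4, 298.1]), (0.48, [417.9, 322.4])]
side stick [(0.58, [315.8, 201.6]), (0.31, [319.4, 201.1])]
side pan [(0.83, [379.5, 335.3])]
1.25
```

```bash
cat > h.py <<'E'
import numpy as np
from bench import bot
def ray(cam,u,v,M=None):
    M=M or bot.camera_model(cam); P=np.array(M["pose"])
    d=np.array([(u-M["cx"])/M["fx"],-(v-M["cy"])/M["fy"],-1.0])
    return P[:3,3],P[:3,:3]@d
def onz(cam,u,v,z):
    o,d=ray(cam,u,v); t=(z-o[2])/d[2]; return o+t*d
def cloud(cam,depth,pose=None):
    M=bot.camera_model(cam); P=np.array(M["pose"] if pose is None else pose)
    v,u=np.mgrid[:480,:640]
    p=np.stack([(u-M["cx"])/M["fx"]*depth,-(v-M["cy"])/M["fy"]*depth,-depth],-1)
    return p@P[:3,:3].T+P[:3,3]
def tri(obs):
    A=np.zeros((3,3));b=np.zeros(3)
    for c,u,v in obs:
        o,d=ray(c,u,v); d/=np.linalg.norm(d); Q=np.eye(3)-np.outer(d,d); A+=Q;b+=Q@o
    return np.linalg.solve(A,b)
E
python3 - <<'E'
from h import *
import cv2
np.set_printoptions(precision=4,suppress=True)
print("tri seat",tri([("top",226.5,225.7),("side",321,199.5)]))
print("seat z",onz("top",226.5,225.7,.103),onz("side",321,199.5,.103))
print("pan",onz("top",383,236.3,.015),onz("side",377.1,338.7,.015),tri([("top",383,236.3),("side",377.1,338.7)]))
print("long",onz("top",401.6,226.1,.02),onz("side",403,346,.02)); print("short",onz("top",359,237.9,.02),onz("side",359.2,313.7,.02))
print("block",onz("top",309.8,294.4,.0),onz("side",271,298,.0))
t=np.load("top0.npz"); X=cloud("top",t["d"],t["pose"])
# rack bars
m=(X[...,2]>.225)&(X[...,2]<.27); m[:150]=0;m[270:]=0;m[:,:290]=0;m[:,505:]=0
p=X[m]; print(len(p), p.min(0),p.max(0))
# bars: two lines - split via pca angle
for lab in range(2):
    pass
n,l,st,ce=cv2.connectedComponentsWithStats(m.astype(np.uint8))
for i in range(1,n):
    if st[i,4]>60:
        q=X[l==i]; c=q.mean(0); w=np.linalg.svd(q-c,full_matrices=0)[2][0]; print(st[i],c,w, q.min(0),q.max(0))
# pan rim
m=(X[...,2]>.044)&(X[...,2]<.058); m[:170]=0;m[300:]=0;m[:,:320]=0;m[:,445:]=0
p=X[m]; print("rim",len(p)); 
from scipy.optimize import least_squares
r=least_squares(lambda a:np.hypot(p[:,0]-a[0],p[:,1]-a[1])-a[2],[.42,-.1,.093],loss="soft_l1",f_scale=.003); print(r.x)
# stick top face
im=t["im"].astype(int)
m=np.zeros((480,640),bool); m[190:285,205:265]=1; m&=X[...,2]>.03
for v in range(190,285,6):
    row=[ (u,round(float(X[v,u,0]),3),round(float(X[v,u,1]),3),round(float(X[v,u,2]),3)) for u in range(206,264,6)]
    print(v," ".join(f"{r[3]:.3f}" for r in row), row[0][1],row[0][2],row[-1][2])
E
python3 - <<'E'
import cv2
im=cv2.imread("pics/top0.png")[180:290,200:270]
a=cv2.resize(im,None,fx=5,fy=5,interpolation=cv2.INTER_CUBIC)
b=cv2.imread("pics/side0.png")[140:280,255:375]; b=cv2.resize(b,None,fx=3.5,fy=3.5)
c=cv2.copyMakeBorder(b,0,550-b.shape[0],0,0,0); cv2.imwrite("pics/st.png",cv2.hconcat([a,c]))
E
```

```text
tri seat [0.5079 0.1077 0.1023]
seat z [0.5055 0.1083 0.103 ] [0.5098 0.1056 0.103 ]
pan [ 0.4993 -0.1703  0.015 ] [ 0.4992 -0.1754  0.015 ] [ 0.5004 -0.171   0.0118]
long [ 0.5184 -0.204   0.02  ] [ 0.5219 -0.2057  0.02  ]
short [ 0.4952 -0.1252  0.02  ] [ 0.4954 -0.1198  0.02  ]
block [ 0.3897 -0.0361  0.    ] [ 0.3944 -0.0145  0.    ]
2572 [ 0.4489 -0.3151  0.2251] [ 0.5874 -0.025   0.2547]
[ 316  163  185   42 1288] [ 0.5598 -0.1757  0.2482] [-0.1678 -0.9858  0.0015] [ 0.5327 -0.3151  0.2251] [ 0.5874 -0.04    0.2539]
[ 305  219  187   41 1284] [ 0.4764 -0.1613  0.2484] [-0.168  -0.9858  0.0015] [ 0.4489 -0.2993  0.2256] [ 0.5039 -0.025   0.2547]
rim 1125
[ 0.501  -0.1671  0.0927]
190 -0.002 -0.003 -0.002 -0.001 -0.005 0.001 -0.002 0.001 -0.002 -0.001 0.583 0.163 0.061
196 0.001 -0.001 0.030 0.029 0.031 0.033 0.026 0.021 0.022 -0.004 0.571 0.162 0.061
202 0.003 0.020 0.039 0.047 0.050 0.054 0.022 0.033 0.018 0.001 0.56 0.161 0.06
208 0.000 -0.000 0.052 0.066 0.068 0.071 0.033 0.039 0.020 -0.007 0.549 0.161 0.061
214 -0.005 0.001 0.074 0.084 0.086 0.087 0.048 0.051 0.017 -0.000 0.
[... 241 characters left out ...]
9 -0.004 0.503 0.16 0.059
238 -0.003 -0.004 0.107 0.148 0.148 0.145 0.106 0.039 0.018 -0.001 0.492 0.16 0.059
244 -0.003 -0.003 0.159 0.163 0.163 0.151 0.051 0.040 0.017 -0.001 0.481 0.16 0.059
250 0.000 -0.002 0.175 0.174 0.176 0.159 0.019 0.022 0.018 0.001 0.47 0.159 0.058
256 -0.000 -0.001 0.181 0.178 0.179 0.160 0.020 0.018 0.021 -0.002 0.458 0.159 0.058
262 0.001 -0.001 0.173 0.173 0.171 0.020 0.022 0.021 0.020 0.008 0.447 0.158 0.057
268 0.002 -0.000 0.021 0.015 0.024 0.020 0.019 0.018 1.104 0.020 0.436 0.158 0.056
274 -0.005 -0.000 0.022 0.022 0.019 0.023 0.019 0.021 0.019 0.019 0.425 0.158 0.056
280 0.000 -0.002 -0.001 -0.005 -0.003 -0.004 -0.001 -0.001 0.000 -0.002 0.414 0.157 0.057
```

View pics/st.png

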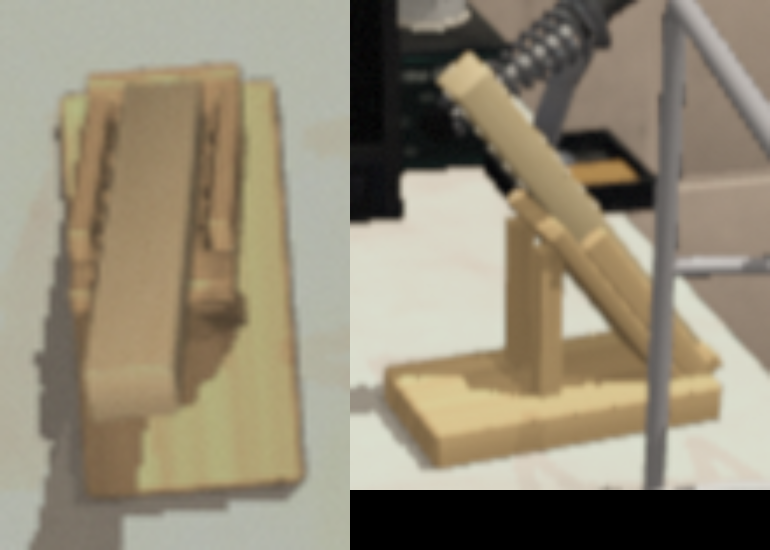

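Run:
```python
from h import *
import cv2
np.set_printoptions(precision=4,suppress=True)
for cam,box in (("top",(196,268,212,245)),("side",(150,250,275,365))):
    t=np.load(cam+"0.npz"); X=cloud(cam,t["d"],t["pose"])
    a,b,c,d=box
    P=X[a:b,c:d].reshape(-1,3)
    P=P[(P[:,2]>.05)&(P[:,2]<.2)&(P[:,0]>.43)&(P[:,0]<.6)&(P[:,1]>.07)&(P[:,1]<.15)]
    # top face plane: ransac
    rng=np.random.default_rng(0);best=None
    for _ in range(2000):
        q=P[rng.choice(len(P),3,0)]; n=np.cross(q[1]-q[0],q[2]-q[0]); L=np.linalg.norm(n)
        if L<1e-6: continue
        n/=L; n*=np.sign(n[0])
        if n@[.8,0,.6]<.95: continue
        k=abs((P-q[0])@n)<.003
        if best is None or k.sum()>best.sum(): best=k
    Q=P[best]; c0=Q.mean(0); U=np.linalg.svd(Q-c0,full_matrices=0)[2]; n=U[2]*np.sign(U[2][0]); ax=U[0]*np.sign(U[0][0])
    w=np.cross(ax,n); s=(Q-c0)@ax; ww=(Q-c0)@w
    print(cam,len(Q),"c0",c0,"n",n,"ax",ax,"s",np.percentile(s,[1,99]),"w",np.percentile(ww,[1,99]))
    # edges midline vs s
    for lo in np.arange(-.09,.09,.02):
        k=(s>lo)&(s<lo+.02)
        if k.sum()>10: print(round(lo+.01,3),k.sum(),np.percentile(ww[k],[3,97]),(Q[k]).mean(0))
# cones
R=np.array([[.986,.168],[-.168,.986]]).T  # cols x',y'
c=np.array([.501,-.168])
xr=np.array([.986,-.168]);yr=np.array([.168,.986])
bot.grab_frame("top")
for r in bot.mark_of("cone_0_center","top"): 
    p=onz("top",*r["centre"],.023); print(round(r["p"],2),r["centre"],(p[:2]-c)@xr,(p[:2]-c)@yr)
t=cv2.imread("pics/top0.png")[155:305,295:510]; cv2.imwrite("pics/pan.png",cv2.resize(t,None,fx=3.7,fy=3.7,interpolation=cv2.INTER_CUBIC))
for n,u,v in [("cone",381,204),("cone",402,206),("cone",353,257),("cone",373,259),("cone",411,251),("cone",386,236),("L",401.6,226.1),("S",359,238)]:
    p=onz("top",u,v,.024); print(n,(p[:2]-c)@xr,(p[:2]-c)@yr)
```

```text
top 944 c0 [0.5003 0.1037 0.1208] n [0.7841 0.1561 0.6006] ax [ 0.5939  0.0922 -0.7993] s [-0.0792  0.0875] w [-0.0234  0.0165]
-0.08 90 [-0.0149  0.0116] [0.4544 0.0982 0.1811]
-0.06 122 [-0.014   0.0127] [0.4649 0.0981 0.169 ]
-0.04 104 [-0.0129  0.0136] [0.477  0.0993 0.1529]
-0.02 109 [-0.0124  0.0138] [0.4888 0.1006 0.1372]
0.0 97 [-0.0113  0.0142] [0.501  0.1023 0.1209]
0.02 109 [-0.0233  0.0151] [0.5119 0.1063 0.1049]
0.04 115 [-0.0235  0.0165] [0.5238 0.1087 0.0885]
0.06 102 [-0.0226  0.0165] [0.5356 0.1101 0.0729]
0.08 95 [-0.0219  0.0168] [0.5476 0.1101 0.0576]
side 397 c0 [0.4852 0.087  0.1225] n [0.7661 0.3286 0.5523] ax [ 0.6094 -0.0983 -0.7868] s [-0.0673  0.0808] w [-0.04   0.011]
-0.06 66 [-0.0151  0.0113] [0.4485 0.0907 0.1713]
-0.04 53 [-0.0176  0.0096] [0.4613 0.0873 0.1551]
-0.02 50 [-0.0228  0.0073] [0.473  0.0884 0.1384]
0.0 66 [-0.0421  0.0043] [0.4842 0.0957 0.1191]
0.02 46 [-0.0282 -0.0002] [0.4955 0.0915 0.106 ]
0.04 50 [-0.0064  0.0104] [0.5094 0.0785 0.0938]
0.06 42 [0.0018 0.0076] [0.5222 0.0765 0.0774]
0.08 24 [0.0006 0.0044] [0.5323 0.0772 0.0627]
0.42 [376.0, 260.8] -0.049046884352967175 0.003250932908023567
cone 0.05608683643102614 0.012551450495461842
cone 0.059614178120389515 -0.02638983128724759
cone -0.04997743121251297 0.046169891021123795
cone -0.04686565621865101 0.009366651807613835
cone -0.01954221473527257 -0.05696739018098787
cone -0.000728455931132672 -0.006832908438983512
L 0.022639553876792028 -0.03204434776698195
S -0.013517831297911046 0.04149747449840661
```

View pics/pan.png

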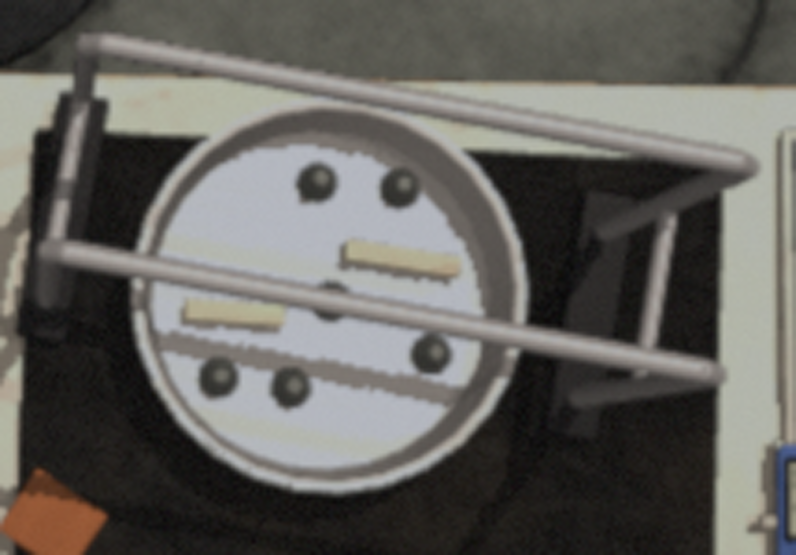

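```bash
python3 -m inch '[{"dx":0,"dy":0.01,"dz":-0.01,"roll":-0.08},{"dx":0,"dy":0.04,"dz":-0.044,"roll":-0.25}]' -1
python3 - <<'E'
from h import *
np.set_printoptions(precision=4,suppress=True)
s=bot.observe();print(s["q"],s["tcp_pos"],s["ee_rot"],s["clock"])
print(onz("top",226.6,254.2,.175),onz("top",231.7,197,.03))
E
```

```text
clock: 1.6
tcp_pos: [0.153, -0.4583, 0.4041]
ee_rot: [[-0.0, 0.881, 0.473], [0.0, 0.473, -0.881], [-1.0, -0.0, -0.0]]
force: [0.1, 0.5, 0.4]
width: 0.0853
[-1.2486  0.0469 -0.1277  1.3966 -0.0001  1.4006] [ 0.153  -0.4583  0.4041] [[-0.0002  0.8812  0.4727]
 [ 0.0003  0.4727 -0.8812]
 [-1.     -0.     -0.0003]] 1.6
[0.4532 0.0974 0.175 ] [0.5658 0.1099 0.03  ]
```

```bash
python3 -m inch '[{"dx":0.001,"dy":0.02,"dz":-0.013,"roll":-0.12},{"dx":0.002,"dy":0.05,"dz":-0.033,"roll":-0.28},{"dx":0.003,"dy":0.085,"dz":-0.055,"roll":-0.44},{"dx":0.004,"dy":0.12,"dz":-0.078,"roll":-0.61},{"dx":0.005,"dy":0.155,"dz":-0.101,"roll":-0.78},{"dx":0.006,"dy":0.19,"dz":-0.124,"roll":-0.95},{"dx":0.007,"dy":0.225,"dz":-0.147,"roll":-1.12},{"dx":0.008,"dy":0.26,"dz":-0.17,"roll":-1.29},{"dx":0.009,"dy":0.295,"dz":-0.192,"roll":-1.46},{"dx":0.01,"dy":0.33,"dz":-0.215,"roll":-1.63},{"dx":0.011,"dy":0.365,"dz":-0.238,"roll":-1.80},{"dx":0.012,"dy":0.40,"dz":-0.261,"roll":-1.97},{"dx":0.013,"dy":0.435,"dz":-0.284,"roll":-2.14},{"dx":0.014,"dy":0.47,"dz":-0.306,"roll":-2.31},{"dx":0.014,"dy":0.50,"dz":-0.326,"roll":-2.48},{"dx":0.014,"dy":0.524,"dz":-0.342,"roll":-2.64},{"dx":0.014,"dy":0.533,"dz":-0.347,"roll":-2.742},{"dx":0.014,"dy":0.533,"dz":-0.347,"roll":-2.742}]' -1
python3 - <<'E'
from h import *
import cv2
np.set_printoptions(precision=4,suppress=True)
s=bot.observe();print(s["q"],s["tcp_pos"],s["ee_rot"],s["clock"])
im,d=bot.grab_frame("wrist"); cv2.imwrite("pics/w1.png",im[:,:,::-1]); M=bot.camera_model("wrist"); np.savez("w1.npz",im=im,d=d,pose=M["pose"])
for n in ["stick_center","stick_tip","rest_seat"]: print(n,[(r["p"],r["centre"]) for r in bot.mark_of(n,"wrist")])
E
```

```text
clock: 3.85
tcp_pos: [0.4604, 0.0998, 0.3904]
ee_rot: [[-0.0, -0.996, -0.09], [-0.0, -0.09, 0.996], [-1.0, 0.0, -0.0]]
force: [0.6, 0.1, -0.6]
width: 0.085
[ 0.2135  0.0246 -0.1807  1.366  -0.      0.1231] [0.4604 0.0998 0.3904] [[-0.0005 -0.9959 -0.0902]
 [-0.0001 -0.0902  0.9959]
 [-1.      0.0005 -0.0001]] 3.85
stick_center [(0.94, [322.7, 292.8]), (0.24, [25.8, 226.8])]
stick_tip [(0.79, [320.7, 314.5])]
rest_seat [(0.24, [86.3, 188.6])]
```

View pics/w1.png

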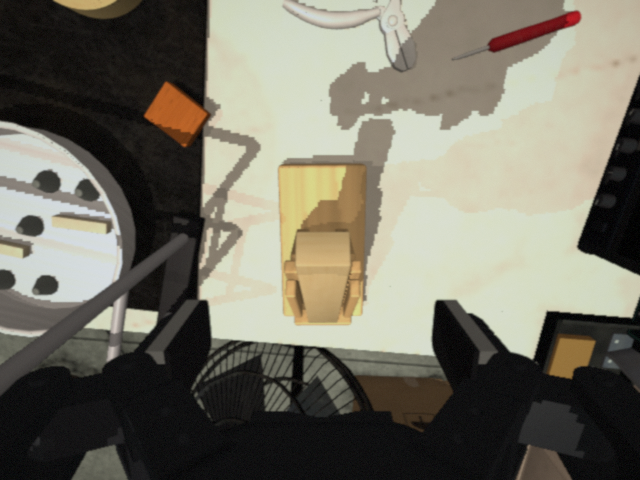

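Run:
```python
from h import *
np.set_printoptions(precision=4,suppress=True)
print("c",onz("wrist",322.7,292.8,.103),onz("wrist",320.7,314.5,.027))
t=np.load("w1.npz");X=cloud("wrist",t["d"],t["pose"])
for v in (236,245,255,262,266,272,280,290,300,310,318):
    print(v,[X[v,u] for u in (305,323,340)])
print("top end edge",onz("wrist",296,265,.178),onz("wrist",350,265,.178))
```

```text
c [0.5066 0.1025 0.103 ] [0.5641 0.1059 0.027 ]
236 [array([0.4432, 0.088 , 0.1758]), array([0.4424, 0.0972, 0.1756]), array([0.4417, 0.1059, 0.1755])]
245 [array([0.4473, 0.0884, 0.178 ]), array([0.4464, 0.0975, 0.1783]), array([0.4457, 0.1062, 0.178 ])]
255 [array([0.4514, 0.0889, 0.1817]), array([0.4503, 0.0979, 0.1825]), array([0.4498, 0.1064, 0.1817])]
262 [array([0.4541, 0.0892, 0.1845]), array([0.4536, 0.0982, 0.1837]), array([0.4526, 0.1066, 0.1844])]
266 [array([0.4561, 0.0894, 0.1847]), array([0.4551, 0.0983, 0.1854]), array([0.4552, 0.1069, 0.183 ])]
272 [array([0.4623, 0.0895, 0.177 ]), array([0.4618, 0.0989, 0.1762]), array([0.4613, 0.1079, 0.1755])]
280 [array([0.4722, 0.0897, 0.164 ]), array([0.4717, 0.0999, 0.1629]), array([0.4707, 0.1094, 0.1633])]
290 [array([0.4868, 0.0901, 0.1448]), array([0.4867, 0.1013, 0.1429]), array([0.4853, 0.1119, 0.1438])]
300 [array([0.5061, 0.0904, 0.1188]), array([0.5049, 0.1031, 0.1187]), array([0.5036, 0.1149, 0.1194])]
310 [array([0.5614, 0.0907, 0.0253]), array([0.5283, 0.1053, 0.0877]), array([0.5585, 0.1251, 0.0249])]
318 [array([0.567 , 0.0914, 0.031 ]), array([0.5526, 0.1076, 0.0552]), array([0.564 , 0.1254, 0.0309])]
top end edge [0.4584 0.084  0.178 ] [0.456  0.1119 0.178 ]
```

```bash
python3 -m inch '[{"dx":0.015,"dy":0.002,"dz":-0.001},{"dx":0.035,"dy":0.002,"dz":-0.001},{"dx":0.055,"dy":0.002,"dz":-0.001},{"dx":0.068,"dy":0.002,"dz":-0.001},{"dx":0.073,"dy":0.002,"dz":-0.001},{"dx":0.073,"dy":0.002,"dz":-0.001}]' -1 && python3 -m inch '[{"dx":0},{"dx":0},{"dx":0},{"dx":0},{"dx":0},{"dx":0}]' 1 80;  python3 - <<'E'
from h import *
import cv2
s=bot.observe();print(s["tcp_pos"],s["clock"])
im,d=bot.grab_frame("side"); cv2.imwrite("pics/s2.png",im[:,:,::-1])
E
```

```text
[0.45991871 0.09871087 0.39081013] 4.05schema error: expected keys dx, dy, dz, roll
```

View pics/s2.png

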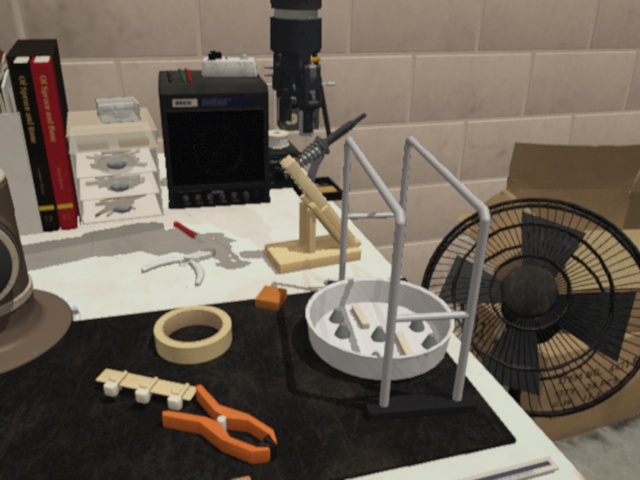

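```bash
python3 -m inch '[{"dx":0.015,"dy":0.002,"dz":-0.001,"roll":0},{"dx":0.035,"dy":0.002,"dz":-0.001,"roll":0},{"dx":0.055,"dy":0.002,"dz":-0.001,"roll":0},{"dx":0.068,"dy":0.002,"dz":-0.001,"roll":0},{"dx":0.074,"dy":0.002,"dz":-0.001,"roll":0},{"dx":0.074,"dy":0.002,"dz":-0.001,"roll":0}]' -1 && python3 -m inch '[{"dx":0,"dy":0,"dz":0,"roll":0},{"dx":0,"dy":0,"dz":0,"roll":0},{"dx":0,"dy":0,"dz":0,"roll":0},{"dx":0,"dy":0,"dz":0,"roll":0},{"dx":0,"dy":0,"dz":0,"roll":0},{"dx":0,"dy":0,"dz":0,"roll":0}]' 1 80;  python3 - <<'E'
from h import *
import cv2
s=bot.observe();print(s["tcp_pos"],s["clock"])
im,d=bot.grab_frame("side"); cv2.imwrite("pics/s3.png",im[:,:,::-1])
im,d=bot.grab_frame("wrist"); cv2.imwrite("pics/w3.png",im[:,:,::-1])
E
```

```text
clock: 4.85
tcp_pos: [0.4582, 0.098, 0.3165]
ee_rot: [[-0.0, -0.996, -0.09], [-0.0, -0.09, 0.996], [-1.0, 0.0, -0.0]]
force: [0.2, 0.0, -0.5]
width: 0.0855
clock: 5.6
tcp_pos: [0.4584, 0.0982, 0.3171]
ee_rot: [[0.001, -0.996, -0.09], [0.001, -0.09, 0.996], [-1.0, -0.001, 0.001]]
force: [-1.8, 1.5, 5.3]
width: 0.027
[0.45835373 0.09822334 0.31714269] 5.6
```

View pics/s3.png

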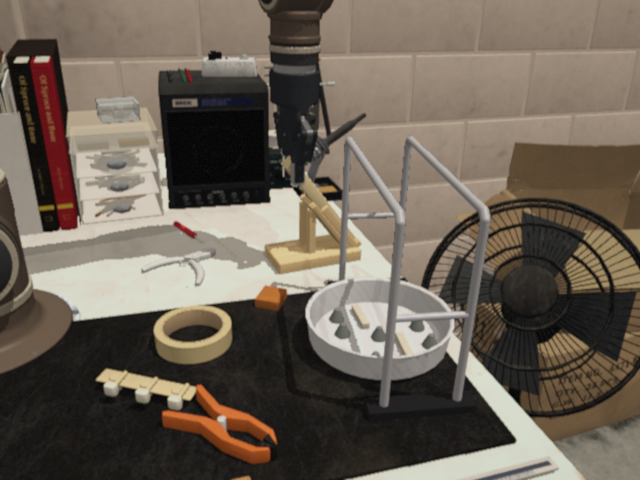

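View pics/w3.png

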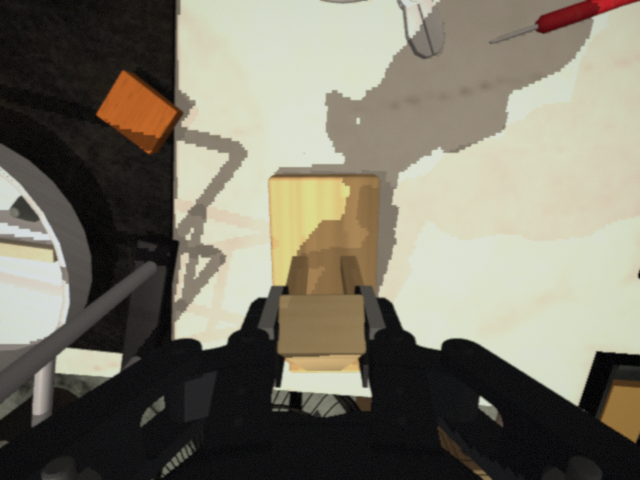

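```bash
python3 -m inch '[{"dx":-0.008,"dy":0,"dz":0,"roll":0},{"dx":-0.025,"dy":0,"dz":0,"roll":0},{"dx":-0.045,"dy":0.005,"dz":0,"roll":0},{"dx":-0.065,"dy":0.025,"dz":0.001,"roll":0},{"dx":-0.08,"dy":0.055,"dz":0.003,"roll":0},{"dx":-0.085,"dy":0.09,"dz":0.006,"roll":0},{"dx":-0.085,"dy":0.12,"dz":0.008,"roll":0},{"dx":-0.085,"dy":0.142,"dz":0.0,"roll":0.03},{"dx":-0.085,"dy":0.155,"dz":-0.025,"roll":0.06},{"dx":-0.085,"dy":0.16,"dz":-0.06,"roll":0.1},{"dx":-0.085,"dy":0.163,"dz":-0.1,"roll":0.14},{"dx":-0.085,"dy":0.165,"dz":-0.14,"roll":0.18},{"dx":-0.08,"dy":0.167,"dz":-0.18,"roll":0.22},{"dx":-0.073,"dy":0.169,"dz":-0.213,"roll":0.25},{"dx":-0.066,"dy":0.17,"dz":-0.233,"roll":0.26},{"dx":-0.06,"dy":0.17,"dz":-0.242,"roll":0.26},{"dx":-0.058,"dy":0.17,"dz":-0.242,"roll":0.26},{"dx":-0.058,"dy":0.17,"dz":-0.242,"roll":0.26}]'
python3 - <<'E'
from h import *
import cv2
np.set_printoptions(precision=4,suppress=True)
s=bot.observe();print(s["tcp_pos"],s["q"],s["clock"],s["force"])
for n in("side","top","wrist"):
    im,d=bot.grab_frame(n); cv2.imwrite(f"pics/{n}4.png",im[:,:,::-1]); np.savez(n+"4.npz",im=im,d=d,pose=bot.camera_model(n)["pose"])
    for k in("stick_center","stick_tip","pan_floor"):
        print(n,k,[(round(r["p"],2),r["centre"]) for r in bot.mark_of(k,n)])
E
```

```text
clock: 7.95
tcp_pos: [0.3107, -0.1577, 0.3749]
ee_rot: [[-0.0, -0.986, 0.168], [0.0, 0.168, 0.986], [-1.0, 0.0, 0.0]]
force: [-0.3, 0.3, -1.8]
width: 0.027
[ 0.3107 -0.1577  0.3749] [-0.4697 -0.2077 -0.4224  1.3562  0.0001 -0.3009] 7.95 [-0.3176  0.3223 -1.7716]
side stick_center []
side stick_tip [(0.63, [319.5, 299.0])]
side pan_floor [(0.79, [374.1, 339.7]), (0.6, [361.7, 322.5])]
top stick_center [(0.96, [392.8, 317.8])]
top stick_tip [(0.85, [389.3, 278.1])]
top pan_floor [(0.71, [382.3, 236.0]), (0.35, [390.7, 323.7])]
wrist stick_center [(0.23, [343.5, 391.9])]
wrist stick_tip [(0.95, [318.3, 367.4])]
wrist pan_floor [(0.75, [345.8, 389.8]), (0.58, [353.0, 359.0])]
```

View pics/side4.png

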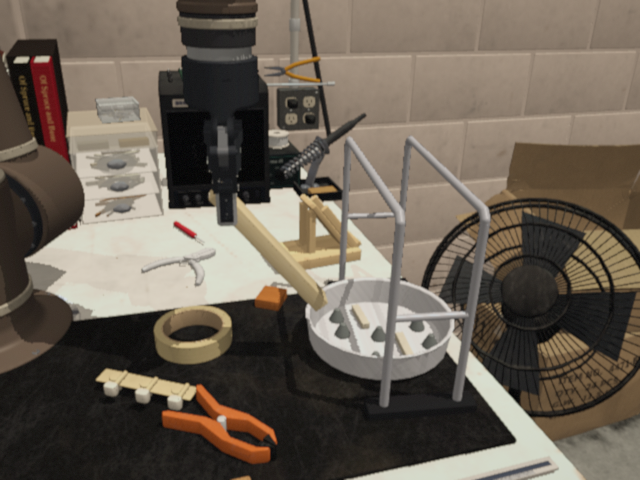

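View pics/top4.png

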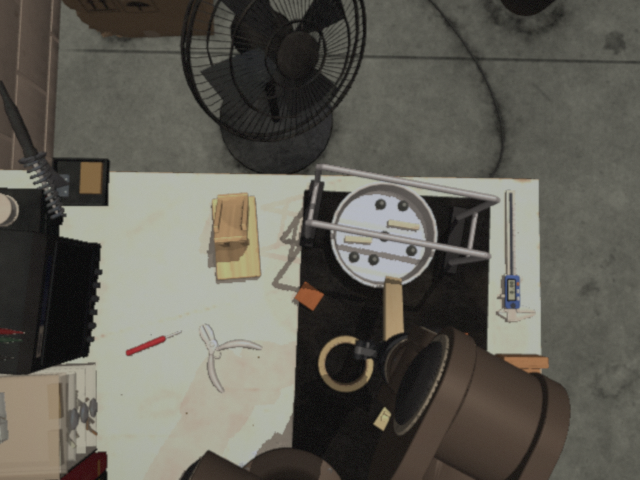

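View pics/wrist4.png

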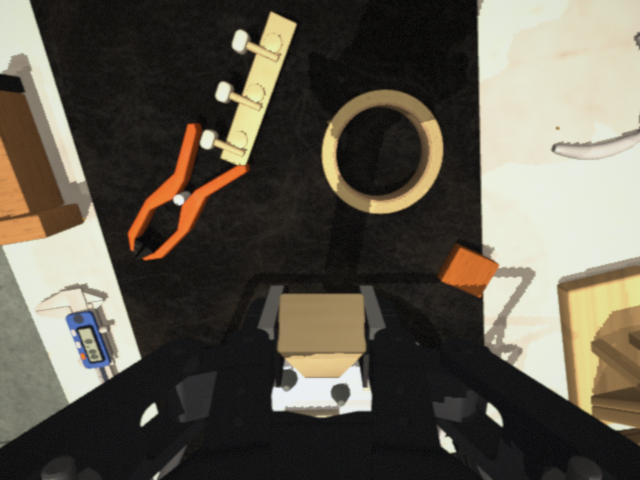

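Run:
```python
from h import *
np.set_printoptions(precision=4,suppress=True)
print(tri([("top",389.3,278.1),("side",319.5,299)]),onz("top",389.3,278.1,.085),onz("side",319.5,299,.085))
t=np.load("top4.npz");X=cloud("top",t["d"],t["pose"])
for v in range(272,330,6): print(v,X[v,388:402:4].round(3).tolist(), )
for v in (284,300): print(X[v,380:408:2,2].round(3))
```

```text
[ 0.4199 -0.1717  0.0864] [ 0.4209 -0.1722  0.085 ] [ 0.4196 -0.1693  0.085 ]
272 [[0.433, -0.18, 0.012], [0.433, -0.188, 0.013], [0.434, -0.195, 0.011], [0.433, -0.202, 0.016]]
278 [[0.421, -0.168, 0.099], [0.421, -0.175, 0.099], [0.421, -0.182, 0.094], [0.421, -0.189, 0.096]]
284 [[0.411, -0.166, 0.111], [0.411, -0.173, 0.11], [0.411, -0.18, 0.109], [0.411, -0.187, 0.106]]
290 [[0.401, -0.164, 0.125], [0.401, -0.171, 0.126], [0.401, -0.178, 0.122], [0.401, -0.185, 0.12]]
296 [[0.391, -0.163, 0.136], [0.391, -0.169, 0.137], [0.391, -0.177, 0.132], [0.391, -0.183, 0.132]]
302 [[0.381, -0.161, 0.146], [0.381, -0.168, 0.148], [0.381, -0.174, 0.147], [0.381, -0.181, 0.143]]
308 [[0.372, -0.16, 0.157], [0.372, -0.166, 0.161], [0.372, -0.173, 0.158], [0.372, -0.179, 0.156]]
314 [[0.363, -0.158, 0.173], [0.363, -0.164, 0.171], [0.363, -0.17, 0.173], [0.363, -0.177, 0.168]]
320 [[0.354, -0.156, 0.183], [0.354, -0.163, 0.182], [0.354, -0.169, 0.182], [0.354, -0.176, 0.178]]
326 [[0.346, -0.155, 0.191], [0.346, -0.161, 0.191], [0.346, -0.167, 0.192], [0.346, -0.174, 0.191]]
[0.049 0.048 0.091 0.113 0.111 0.111 0.11  0.111 0.109 0.106 0.106 0.045
 0.007 0.006]
[0.004 0.006 0.13  0.145 0.144 0.147 0.142 0.144 0.14  0.139 0.139 0.14
 0.013 0.008]
```

```bash
python3 -m inch '[{"dx":0,"dy":-0.015,"dz":0,"roll":0},{"dx":0,"dy":-0.035,"dz":0,"roll":0},{"dx":0.003,"dy":-0.047,"dz":0,"roll":0},{"dx":0.015,"dy":-0.049,"dz":0,"roll":0},{"dx":0.03,"dy":-0.049,"dz":0,"roll":0},{"dx":0.044,"dy":-0.049,"dz":0,"roll":0},{"dx":0.052,"dy":-0.049,"dz":0,"roll":0},{"dx":0.055,"dy":-0.049,"dz":0,"roll":0},{"dx":0.055,"dy":-0.049,"dz":0,"roll":0}]'
python3 - <<'E'
from h import *
import cv2
np.set_printoptions(precision=4,suppress=True)
s=bot.observe();print(s["tcp_pos"],s["q"],s["clock"],s["force"])
for n in("side","top"):
    im,d=bot.grab_frame(n); np.savez(n+"5.npz",im=im,d=d,pose=bot.camera_model(n)["pose"])
    c=im[270:390,260:480] if n=="side" else im[160:310,290:510]
    cv2.imwrite(f"pics/{n}5.png",cv2.resize(c[:,:,::-1],None,fx=3.5,fy=3.5))
E
```

```text
clock: 9.68
tcp_pos: [0.359, -0.1666, 0.3198]
ee_rot: [[0.0, -0.986, 0.169], [-0.0, 0.169, 0.986], [-1.0, -0.0, -0.0]]
force: [-0.3, 0.2, -0.1]
width: 0.027
[ 0.359  -0.1666  0.3198] [-0.4344 -0.1044 -0.4588  1.2161  0.     -0.2645] 9.675 [-0.2662  0.2105 -0.0539]
```

View pics/side5.png

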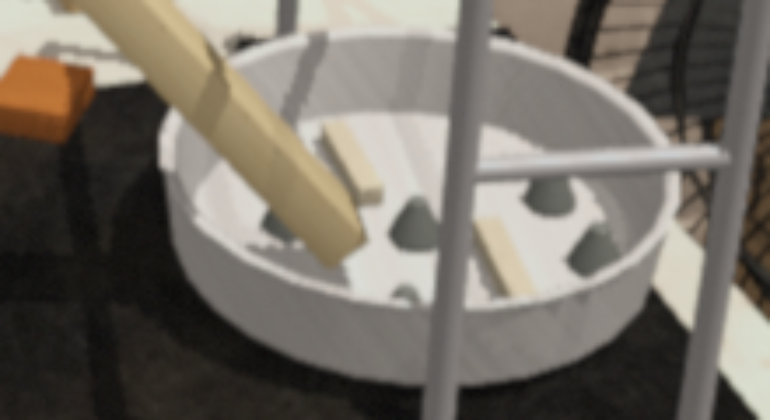

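View pics/top5.png

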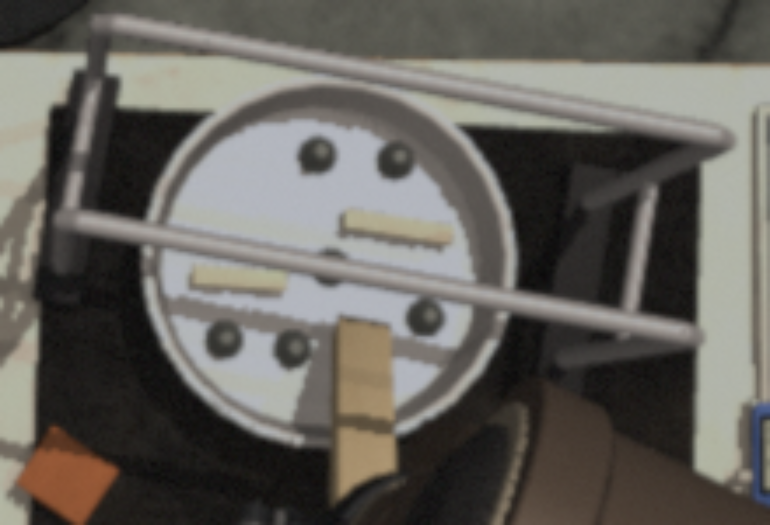

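```bash
f(){ grep -E "clock|tcp_pos|force"; }; python3 -m inch '[{"dx":0.003,"dy":0,"dz":0,"roll":0},{"dx":0.006,"dy":0,"dz":0,"roll":0},{"dx":0.008,"dy":0,"dz":0,"roll":0}]'|f;  python3 -m inch '[{"dx":0.001,"dy":0,"dz":0,"roll":0},{"dx":0.0015,"dy":0,"dz":0,"roll":0}]'|f
```

```text
clock: 10.15
tcp_pos: [0.359, -0.1665, 0.3115]
force: [1.0, -0.2, -0.8]
clock: 10.4
tcp_pos: [0.3591, -0.1666, 0.3101]
force: [-0.2, -0.6, -0.9]
```

```bash
f(){ grep -E "clock|tcp_pos|force"; };  python3 -m inch '[{"dx":0.0005,"dy":0,"dz":0,"roll":0},{"dx":0.001,"dy":0,"dz":0,"roll":0}]'|f
```

```text
clock: 10.65
tcp_pos: [0.3591, -0.1666, 0.3092]
force: [0.0, 0.1, -0.7]
```

```bash
f(){ grep -E "clock|tcp_pos|force"; };  python3 -m inch '[{"dx":0.0005,"dy":0,"dz":0,"roll":0},{"dx":0.001,"dy":0,"dz":0,"roll":0}]'|f
```

```text
clock: 10.9
tcp_pos: [0.3591, -0.1665, 0.3082]
force: [-0.1, -0.5, -1.5]
```

```bash
f(){ grep -E "clock|tcp_pos|force"; };  python3 -m inch '[{"dx":0.0005,"dy":0,"dz":0,"roll":0},{"dx":0.001,"dy":0,"dz":0,"roll":0}]'|f
```

```text
clock: 11.15
tcp_pos: [0.3589, -0.1665, 0.3076]
force: [-4.5, 0.5, 6.2]
```

```bash
f(){ grep -E "clock|tcp_pos|force"; };  python3 -m inch '[{"dx":0,"dy":0,"dz":0,"roll":0},{"dx":0.0003,"dy":0,"dz":0,"roll":0}]'|f
python3 - <<'E'
from h import *
import cv2
np.set_printoptions(precision=4,suppress=True)
s=bot.observe();print(s["tcp_pos"],s["clock"],s["force"])
for n in("side",):
    im,d=bot.grab_frame(n)
    c=im[270:390,260:480]
    cv2.imwrite(f"pics/{n}6.png",cv2.resize(c[:,:,::-1],None,fx=3.5,fy=3.5))
E
```

```text
clock: 11.4
tcp_pos: [0.3589, -0.1665, 0.3075]
force: [-4.7, 1.5, 7.9]
[ 0.3589 -0.1665  0.3075] 11.4 [-4.7035  1.5109  7.9498]
```

View pics/side6.png

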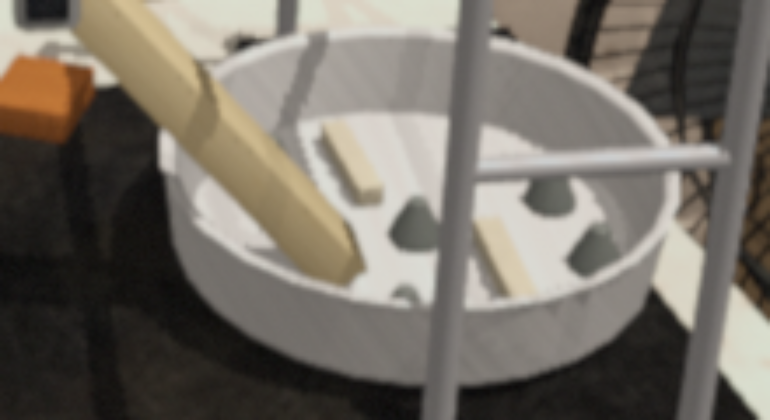

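```bash
f(){ grep -E "clock|tcp_pos|force"; };  python3 -m inch '[{"dx":-0.003,"dy":0,"dz":0,"roll":0},{"dx":-0.0045,"dy":-0.001,"dz":-0.002,"roll":0},{"dx":-0.0045,"dy":-0.005,"dz":-0.008,"roll":0},{"dx":-0.0045,"dy":-0.011,"dz":-0.015,"roll":0},{"dx":-0.0045,"dy":-0.019,"dz":-0.019,"roll":0},{"dx":-0.0045,"dy":-0.028,"dz":-0.021,"roll":0},{"dx":-0.0045,"dy":-0.037,"dz":-0.02,"roll":0}]'|f
python3 - <<'E'
from h import *
import cv2
np.set_printoptions(precision=4,suppress=True)
for n in("side","top"):
    im,d=bot.grab_frame(n)
    c=im[270:390,260:480] if n=="side" else im[160:310,290:510]
    cv2.imwrite(f"pics/{n}7.png",cv2.resize(c[:,:,::-1],None,fx=3.5,fy=3.5))
E
```

```text
clock: 12.32
tcp_pos: [0.3929, -0.1928, 0.3113]
force: [0.6, -0.2, -2.1]
```

View pics/side7.png

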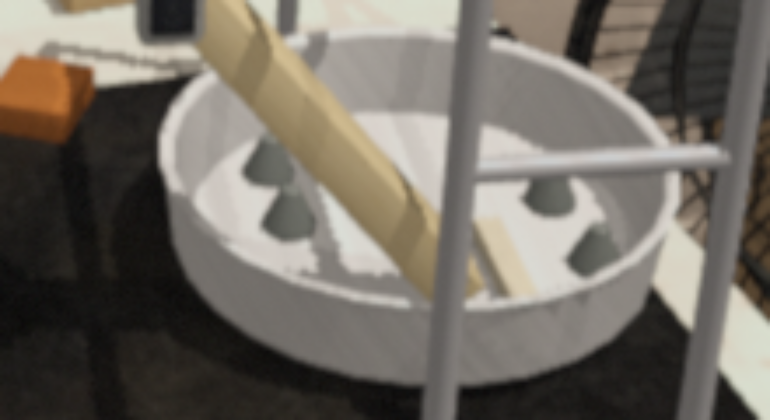

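View pics/top7.png

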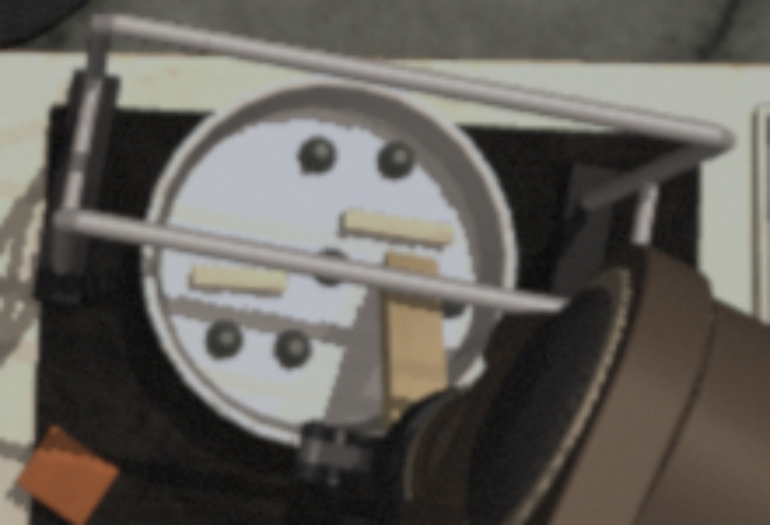

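```bash
f(){ grep -E "clock|tcp_pos|force"; };  python3 -m inch '[{"dx":0,"dy":-0.004,"dz":0.002,"roll":0},{"dx":0,"dy":-0.008,"dz":0.005,"roll":0},{"dx":0,"dy":-0.012,"dz":0.008,"roll":0},{"dx":0,"dy":-0.015,"dz":0.012,"roll":0}]'|f;  python3 -m inch '[{"dx":0,"dy":-0.003,"dz":0.004,"roll":0},{"dx":0,"dy":-0.006,"dz":0.009,"roll":0},{"dx":0,"dy":-0.008,"dz":0.014,"roll":0},{"dx":0,"dy":-0.009,"dz":0.019,"roll":0}]'|f;python3 - <<'E'
from h import *
import cv2
np.set_printoptions(precision=4,suppress=True)
for n in("side","top"):
    im,d=bot.grab_frame(n)
    c=im[120:390,200:480] if n=="side" else im[160:310,290:510]
    cv2.imwrite(f"pics/{n}8.png",cv2.resize(c[:,:,::-1],None,fx=2 if n=="side" else 3.5,fy=2 if n=="side" else 3.5))
E
```

```text
clock: 12.92
tcp_pos: [0.4092, -0.183, 0.3115]
force: [-0.5, -0.1, -1.3]
clock: 13.42
tcp_pos: [0.4212, -0.1657, 0.3114]
force: [-0.5, -0.2, -0.7]
```

View pics/side8.png

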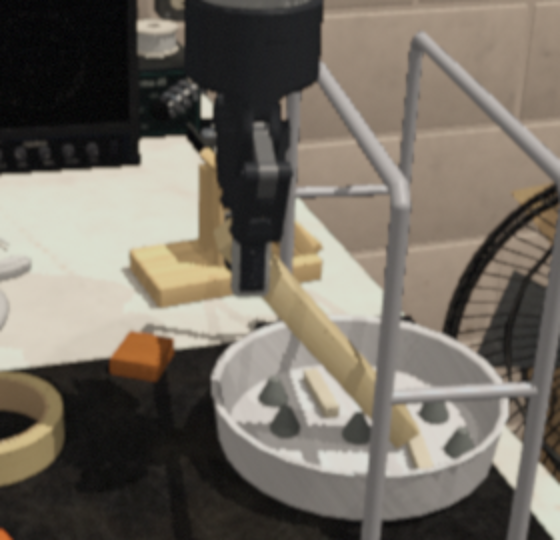

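View pics/top8.png

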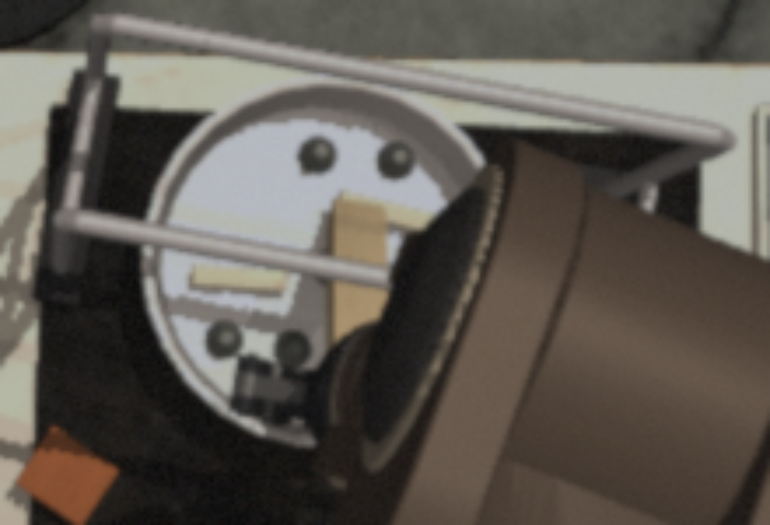

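```bash
f(){ grep -E "clock|tcp_pos|force"; };  python3 -m inch '[{"dx":0,"dy":-0.003,"dz":0.006,"roll":0},{"dx":0,"dy":-0.004,"dz":0.013,"roll":0},{"dx":0,"dy":-0.002,"dz":0.023,"roll":0},{"dx":0,"dy":0.003,"dz":0.033,"roll":0},{"dx":0,"dy":0.010,"dz":0.042,"roll":0},{"dx":0,"dy":0.019,"dz":0.049,"roll":0},{"dx":0,"dy":0.029,"dz":0.054,"roll":0}]'|f;python3 - <<'E'
from h import *
import cv2
np.set_printoptions(precision=4,suppress=True)
for n in("side","top"):
    im,d=bot.grab_frame(n)
    c=im[120:390,200:480] if n=="side" else im[160:310,290:510]
    cv2.imwrite(f"pics/{n}9.png",cv2.resize(c[:,:,::-1],None,fx=2 if n=="side" else 3.5,fy=2 if n=="side" else 3.5))
E
```

```text
clock: 14.4
tcp_pos: [0.4009, -0.1073, 0.3115]
force: [0.4, -0.3, -0.9]
```

View pics/side9.png

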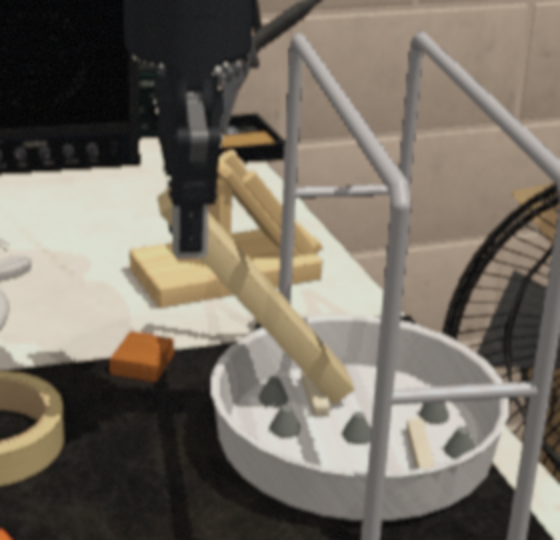

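View pics/top9.png

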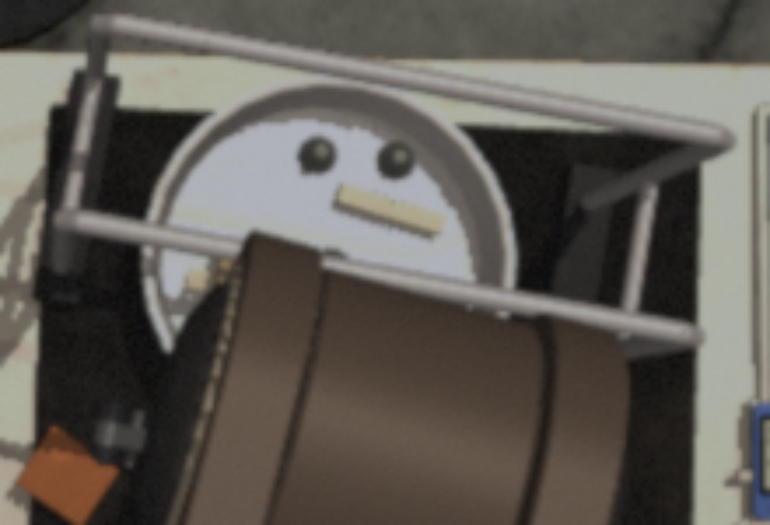

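```bash
f(){ grep -E "clock|tcp_pos|force"; };  python3 -m inch '[{"dx":0,"dy":0.005,"dz":0.001,"roll":0},{"dx":0,"dy":0.011,"dz":0.001,"roll":0},{"dx":0,"dy":0.018,"dz":-0.001,"roll":0},{"dx":0,"dy":0.025,"dz":-0.005,"roll":0}]'|f; python3 -m inch '[{"dx":0,"dy":0.005,"dz":-0.004,"roll":0},{"dx":0,"dy":0.010,"dz":-0.010,"roll":0},{"dx":0,"dy":0.014,"dz":-0.017,"roll":0}]'|f
python3 - <<'E'
from h import *
import cv2
np.set_printoptions(precision=4,suppress=True)
for n in("side",):
    im,d=bot.grab_frame(n)
    c=im[120:390,200:480] if n=="side" else im[160:310,290:510]
    cv2.imwrite(f"pics/{n}10.png",cv2.resize(c[:,:,::-1],None,fx=2 if n=="side" else 3.5,fy=2 if n=="side" else 3.5))
E
```

```text
clock: 15.0
tcp_pos: [0.3757, -0.1087, 0.3114]
force: [0.4, 1.0, -0.5]
clock: 15.38
tcp_pos: [0.3598, -0.1236, 0.3122]
force: [2.9, -0.3, 2.5]
```

View pics/side10.png

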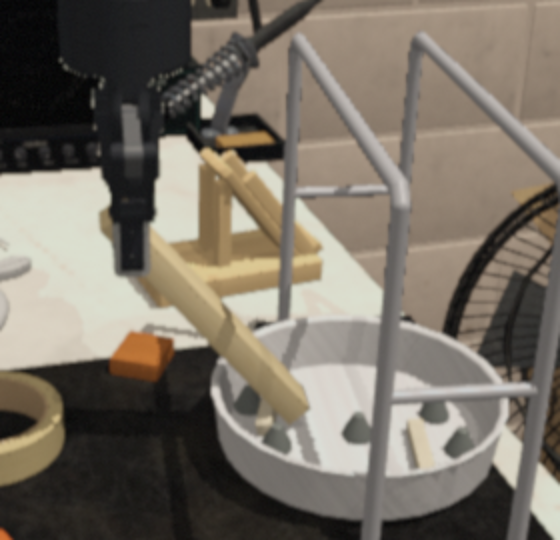

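```bash
f(){ grep -E "clock|tcp_pos|force"; };  python3 -m inch '[{"dx":0,"dy":0.001,"dz":-0.008,"roll":0},{"dx":0,"dy":0,"dz":-0.017,"roll":0}]'|f; python3 -m inch '[{"dx":0,"dy":-0.002,"dz":-0.010,"roll":0},{"dx":0,"dy":-0.006,"dz":-0.021,"roll":0},{"dx":0,"dy":-0.013,"dz":-0.032,"roll":0},{"dx":0,"dy":-0.021,"dz":-0.041,"roll":0}]'|f
python3 - <<'E'
from h import *
import cv2
np.set_printoptions(precision=4,suppress=True)
for n in("side","top"):
    im,d=bot.grab_frame(n)
    c=im[120:390,200:480] if n=="side" else im[160:310,290:510]
    cv2.imwrite(f"pics/{n}11.png",cv2.resize(c[:,:,::-1],None,fx=2 if n=="side" else 3.5,fy=2 if n=="side" else 3.5))
E
```

```text
clock: 15.68
tcp_pos: [0.3559, -0.1401, 0.3109]
force: [-0.5, 0.1, -0.4]
clock: 16.18
tcp_pos: [0.3707, -0.1847, 0.3113]
force: [-1.0, 0.3, -0.7]
```

View pics/side11.png

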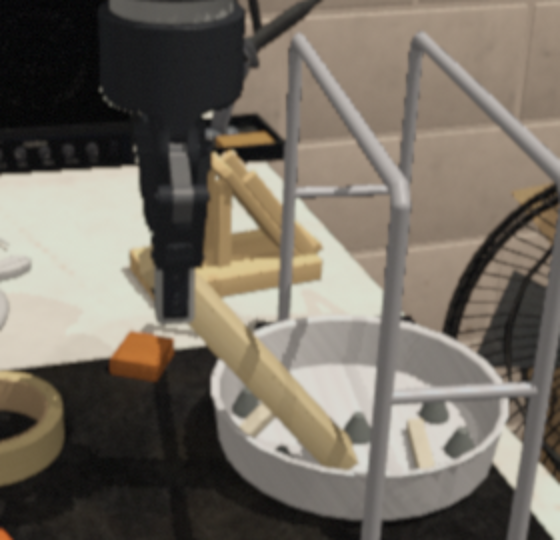

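View pics/top11.png

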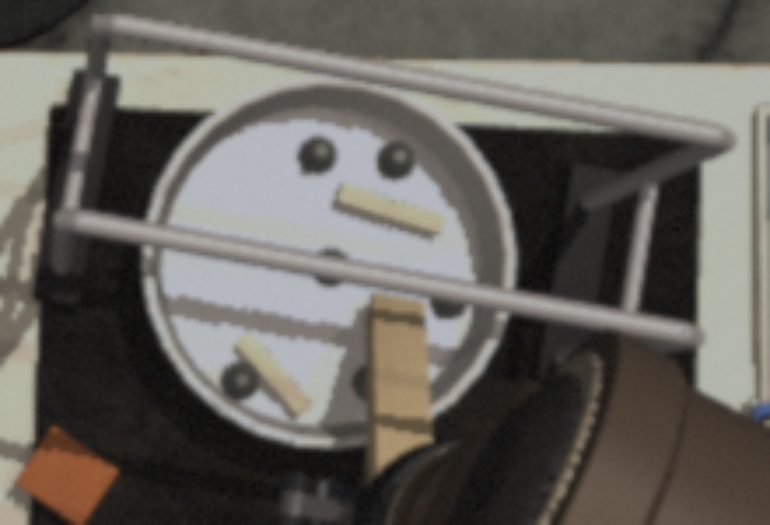

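```bash
cat >> h.py <<'E'
CC=np.array([.5007,-.168]);XR=np.array([.986,-.168]);YR=np.array([.168,.986])
def pan(u,v,z,cam="top"):
    p=onz(cam,u,v,z)[:2]-CC; return np.round([p@XR,p@YR],4)
E
python3 - <<'E'
from h import *
zz=lambda x,y:(290+x/3.5,160+y/3.5)
for n,x,y,z in [("L left end",337,197,.025),("L right end",442,226,.025),("L c",388,210,.025),("S a",242,345,.025),("S b",303,405,.025),("tip front-top edge",397,298,.031),("cone f",317,155,.025),("cone f2",395,158,.025)]:
    print(n,pan(*zz(x,y),z))
print(bot.observe()["clock"])
E
```

```text
L left end [ 0.0355 -0.0009]
L right end [ 0.0306 -0.0581]
L c [ 0.0337 -0.0286]
S a [-0.0505  0.0347]
S b [-0.0756 -0.0023]
tip front-top edge [-0.0119 -0.0403]
cone f [0.0555 0.0134]
cone f2 [ 0.0616 -0.0275]
16.275
```

```bash
f(){ grep -E "clock|tcp_pos|force"; };  python3 -m inch '[{"dx":0.0005,"dy":-0.008,"dz":-0.007,"roll":0},{"dx":0.001,"dy":-0.018,"dz":-0.011,"roll":0},{"dx":0.0015,"dy":-0.028,"dz":-0.012,"roll":0},{"dx":0.0015,"dy":-0.037,"dz":-0.011,"roll":0},{"dx":0.0015,"dy":-0.044,"dz":-0.008,"roll":0}]'|f; python3 -m inch '[{"dx":0,"dy":-0.004,"dz":0.005,"roll":0},{"dx":0,"dy":-0.006,"dz":0.012,"roll":0},{"dx":0,"dy":-0.007,"dz":0.02,"roll":0},{"dx":0,"dy":-0.007,"dz":0.03,"roll":0}]'|f
python3 - <<'E'
from h import *
import cv2
np.set_printoptions(precision=4,suppress=True)
for n in("side","top"):
    im,d=bot.grab_frame(n)
    c=im[120:390,200:480] if n=="side" else im[160:310,290:510]
    cv2.imwrite(f"pics/{n}12.png",cv2.resize(c[:,:,::-1],None,fx=2 if n=="side" else 3.5,fy=2 if n=="side" else 3.5))
E
```

```text
clock: 16.9
tcp_pos: [0.4131, -0.199, 0.3098]
force: [-0.3, 0.2, -0.9]
clock: 17.4
tcp_pos: [0.4243, -0.1699, 0.3099]
force: [-0.2, 0.5, -0.8]
```

View pics/side12.png

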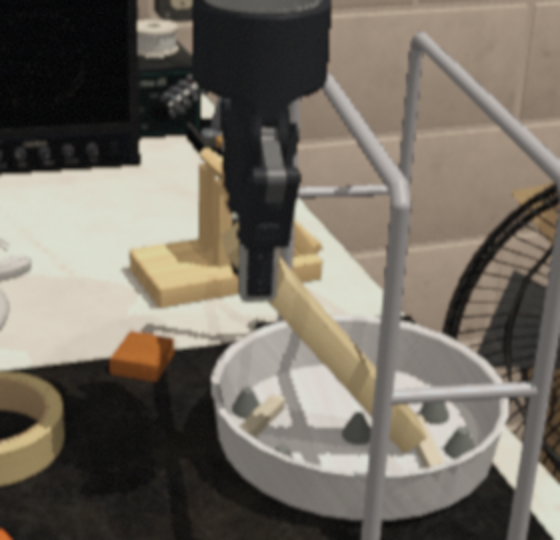

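View pics/top12.png

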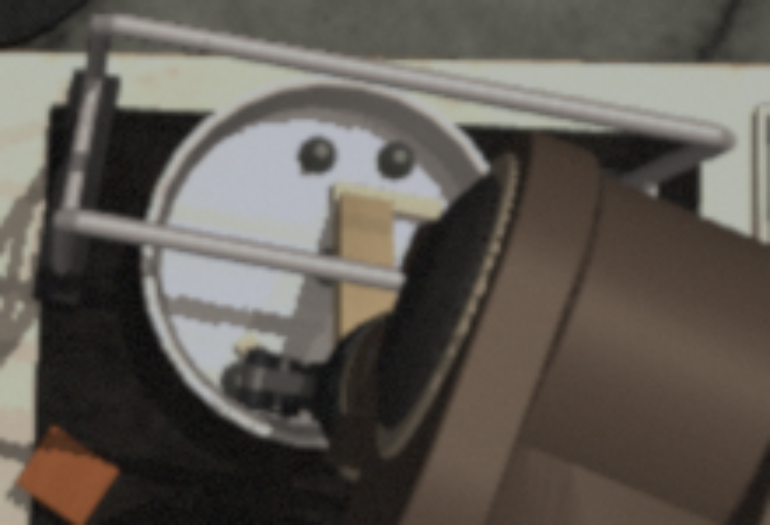

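```bash
f(){ grep -E "clock|tcp_pos|force"; };  python3 -m inch '[{"dx":0,"dy":-0.001,"dz":0.002,"roll":0},{"dx":0,"dy":-0.0025,"dz":0.004,"roll":0}]'|f; python3 -m inch '[{"dx":0,"dy":-0.001,"dz":0.001,"roll":0},{"dx":0,"dy":-0.0015,"dz":0.002,"roll":0}]'|f;  python3 -m inch '[{"dx":0,"dy":-0.001,"dz":0.001,"roll":0},{"dx":0,"dy":-0.0015,"dz":0.002,"roll":0}]'|f
python3 - <<'E'
from h import *
import cv2
np.set_printoptions(precision=4,suppress=True)
im,d=bot.grab_frame("wrist"); cv2.imwrite("pics/w13.png",im[:,:,::-1])
E
```

```text
clock: 17.75
tcp_pos: [0.4275, -0.1671, 0.31]
force: [0.0, 0.1, -0.6]
clock: 18.0
tcp_pos: [0.4294, -0.1655, 0.3099]
force: [-0.8, 0.1, -0.7]
clock: 18.25
tcp_pos: [0.4311, -0.1637, 0.3099]
force: [1.1, 0.8, -0.7]
```

View pics/w13.png

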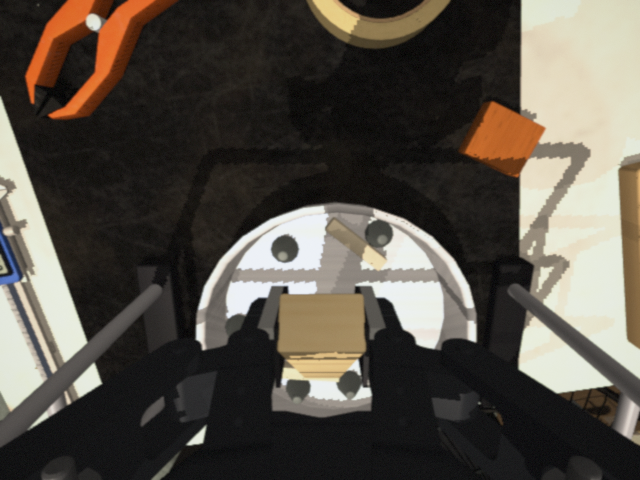

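```bash
f(){ grep -E "clock|tcp_pos|force"; };  python3 -m inch '[{"dx":0,"dy":-0.001,"dz":0.004,"roll":0},{"dx":0,"dy":-0.001,"dz":0.008,"roll":0}]'|f; python3 -m inch '[{"dx":0,"dy":0.003,"dz":0.012,"roll":0},{"dx":0,"dy":0.010,"dz":0.024,"roll":0},{"dx":0,"dy":0.019,"dz":0.033,"roll":0},{"dx":0,"dy":0.029,"dz":0.04,"roll":0},{"dx":0,"dy":0.04,"dz":0.044,"roll":0},{"dx":0,"dy":0.05,"dz":0.044,"roll":0}]'|f
python3 - <<'E'
from h import *
import cv2
np.set_printoptions(precision=4,suppress=True)
for n in("side","top"):
    im,d=bot.grab_frame(n)
    c=im[120:390,200:480] if n=="side" else im[160:310,290:510]
    cv2.imwrite(f"pics/{n}14.png",cv2.resize(c[:,:,::-1],None,fx=2 if n=="side" else 3.5,fy=2 if n=="side" else 3.5))
E
```

```text
clock: 18.55
tcp_pos: [0.4335, -0.1557, 0.3099]
force: [-0.9, -0.6, -1.1]
clock: 19.3
tcp_pos: [0.3907, -0.1038, 0.31]
force: [0.2, -0.2, -0.6]
```

View pics/side14.png

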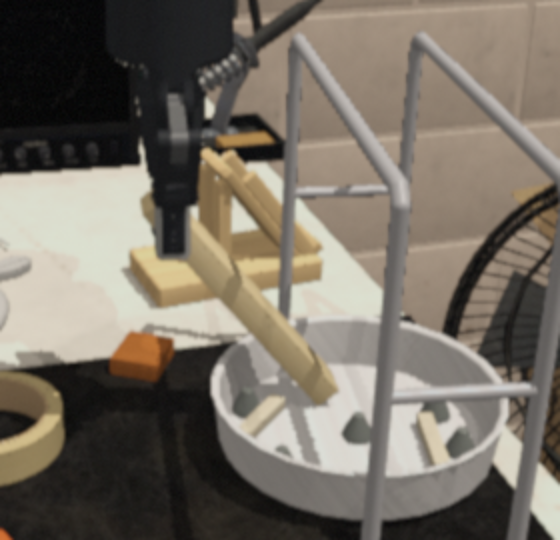

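View pics/top14.png

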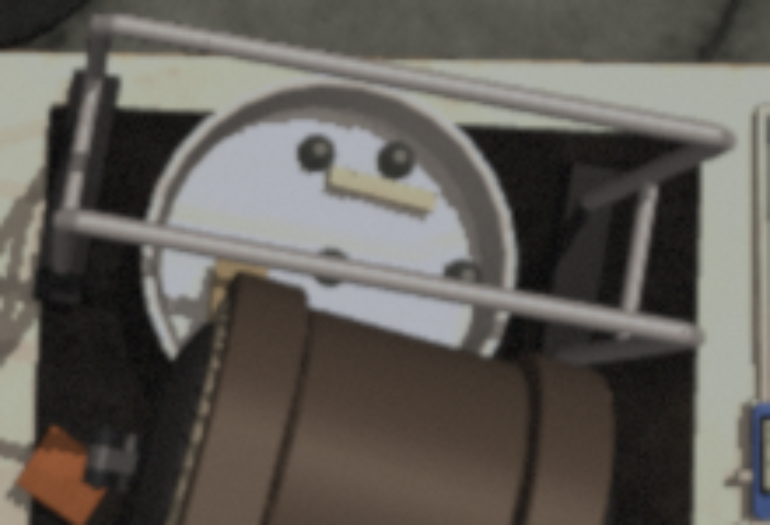

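```bash
f(){ grep -E "clock|tcp_pos|force"; };  python3 -m inch '[{"dx":0,"dy":0.010,"dz":-0.0035,"roll":0},{"dx":0,"dy":0.018,"dz":-0.0105,"roll":0},{"dx":0,"dy":0.024,"dz":-0.0195,"roll":0},{"dx":0,"dy":0.026,"dz":-0.0305,"roll":0},{"dx":0,"dy":0.026,"dz":-0.0405,"roll":0},{"dx":0,"dy":0.025,"dz":-0.0445,"roll":0}]'|f
python3 - <<'E'
from h import *
import cv2
np.set_printoptions(precision=4,suppress=True)
for n in("side","top"):
    im,d=bot.grab_frame(n)
    for k in ("blank_long_center","blank_short_center","stick_tip"):
        for r in bot.mark_of(k,n)[:2]: print(n,k,round(r["p"],2),r["centre"],pan(*r["centre"],.02,n))
    c=im[120:390,200:480] if n=="side" else im[160:310,290:510]
    cv2.imwrite(f"pics/{n}15.png",cv2.resize(c[:,:,::-1],None,fx=2 if n=="side" else 3.5,fy=2 if n=="side" else 3.5))
print("start long",pan(401.6,226.1,.02),pan(403,346,.02,"side"),"short",pan(359,237.9,.02),pan(359.2,313.7,.02,"side"))
print(bot.observe()["clock"])
E
```

```text
clock: 20.15
tcp_pos: [0.3594, -0.1447, 0.3098]
force: [0.1, -0.3, -0.9]
side blank_long_center 0.72 [417.0, 337.3] [ 0.0509 -0.0168]
side blank_short_center 0.61 [375.7, 338.3] [-0.0038 -0.0134]
side blank_short_center 0.42 [327.3, 332.4] [-0.0646  0.0063]
side stick_tip 0.86 [351.0, 334.5] [-0.0343 -0.0017]
side stick_tip 0.35 [415.3, 340.5] [ 0.0465 -0.0236]
top blank_long_center 0.67 [377.8, 292.6] [-0.1054 -0.0105]
top blank_long_center 0.5 [393.0, 216.1] [ 0.0389 -0.0137]
top blank_short_center 0.38 [376.4, 268.8] [-0.0629 -0.0003]
top blank_short_center 0.25 [384.2, 235.3] [ 0.0007 -0.0038]
top stick_tip 0.71 [378.5, 252.4] [-0.0324  0.0011]
start long [ 0.0235 -0.0326] [ 0.0273 -0.0336] short [-0.0126  0.0413] [-0.0134  0.0466]
20.55
```

View pics/side15.png

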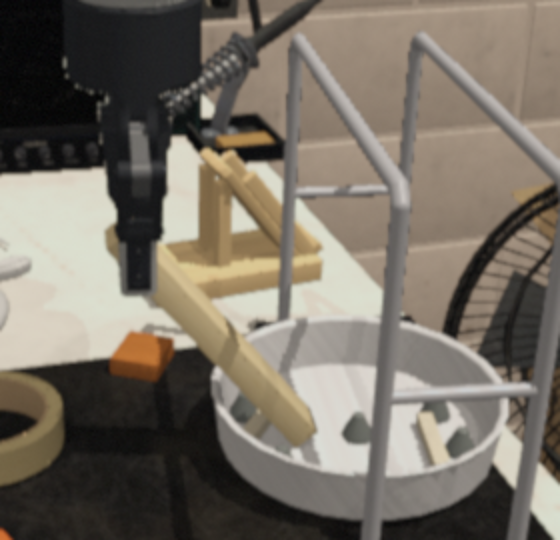

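View pics/top15.png

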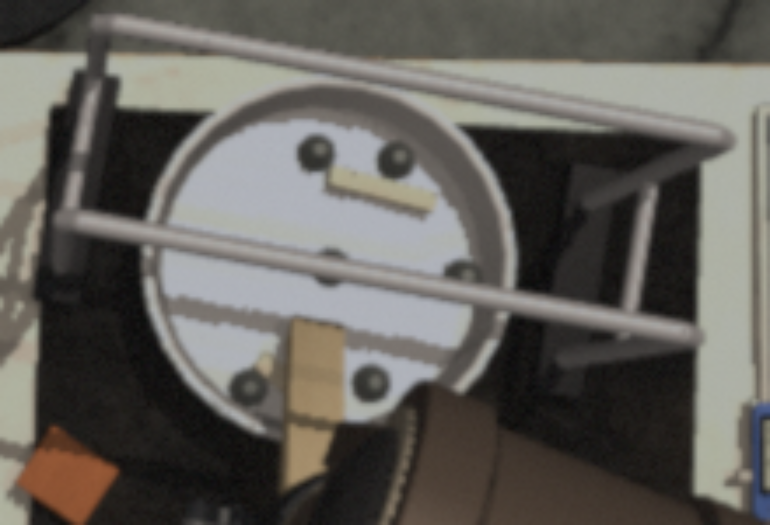

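```bash
f(){ grep -E "clock|tcp_pos|force"; };  python3 -m inch '[{"dx":0,"dy":-0.003,"dz":-0.010,"roll":0},{"dx":0,"dy":-0.008,"dz":-0.022,"roll":0},{"dx":0,"dy":-0.016,"dz":-0.032,"roll":0},{"dx":0,"dy":-0.026,"dz":-0.039,"roll":0},{"dx":0,"dy":-0.037,"dz":-0.042,"roll":0},{"dx":0,"dy":-0.048,"dz":-0.042,"roll":0},{"dx":0,"dy":-0.058,"dz":-0.039,"roll":0},{"dx":0,"dy":-0.066,"dz":-0.034,"roll":0},{"dx":0,"dy":-0.070,"dz":-0.030,"roll":0},{"dx":0,"dy":-0.072,"dz":-0.028,"roll":0}]'|f;python3 -m inch '[{"dx":0,"dy":-0.001,"dz":0.001,"roll":0},{"dx":0,"dy":-0.0025,"dz":0.003,"roll":0}]'|f
python3 - <<'E'
from h import *
import cv2
for nm in ("pics/top0.png",):
    im=cv2.imread(nm)
t=cv2.imread("pics/top15.png")
def cen(im,box):
    h=cv2.cvtColor(im,cv2.COLOR_BGR2HSV); m=((h[...,1]>35)&(h[...,2]>150)&(h[...,0]>12)&(h[...,0]<35)).astype(np.uint8)
    n,l,s,c=cv2.connectedComponentsWithStats(m)
    return [(s[i],c[i]) for i in range(1,n) if s[i,4]>25 and box[0]<c[i][0]<box[2] and box[1]<c[i][1]<box[3]]
for s,c in cen(cv2.imread("pics/top0.png"),(335,190,435,280)): print(s,c,pan(*c,.025))
for s,c in cen(t,(150,100,500,250)): print(s,c,pan(290+(c[0]+.5)/3.5-.5,160+(c[1]+.5)/3.5-.5,.025))
E
```

```text
clock: 21.8
tcp_pos: [0.4259, -0.1831, 0.3099]
force: [0.9, 0.0, -0.6]
clock: 22.05
tcp_pos: [0.4285, -0.181, 0.31]
force: [-0.5, 0.0, -1.5]
[389 220  30   9 133] [403.46616541 224.37593985] [ 0.0266 -0.0347]
[345 236  26   7 115] [357.74782609 239.07826087] [-0.0157  0.0435]
[ 332  169  102   41 1544] [382.20012953 188.30181347] [ 0.045  -0.0228]
```

```bash
f(){ grep -E "clock|tcp_pos|force"; }; python3 -m inch '[{"dx":0,"dy":-0.001,"dz":0.001,"roll":0},{"dx":0,"dy":-0.0015,"dz":0.002,"roll":0}]'|f;python3 -m inch '[{"dx":0,"dy":-0.001,"dz":0.001,"roll":0},{"dx":0,"dy":-0.0015,"dz":0.001,"roll":0}]'|f;python3 - <<'E'
from h import *
import cv2
for n in("side","wrist"):
    im,d=bot.grab_frame(n)
    c=im[120:390,200:480] if n=="side" else im
    cv2.imwrite(f"pics/{n}16.png",cv2.resize(c[:,:,::-1],None,fx=2 if n=="side" else 1,fy=2 if n=="side" else 1))
E
```

```text
clock: 22.3
tcp_pos: [0.4304, -0.1793, 0.31]
force: [-0.4, 0.4, 0.6]
clock: 22.55
tcp_pos: [0.4321, -0.1785, 0.3099]
force: [0.1, 0.3, 0.2]
```

View pics/side16.png

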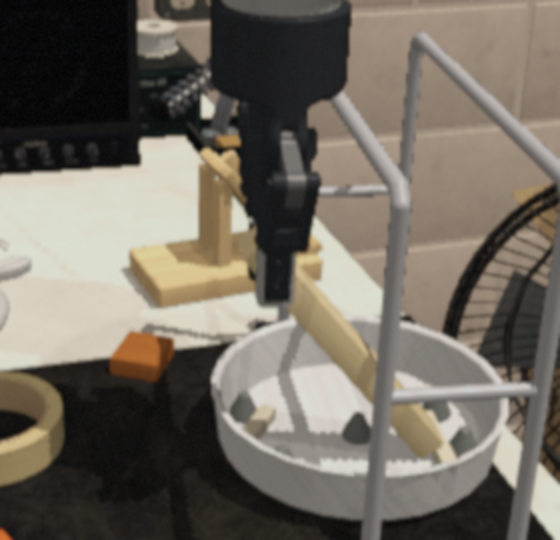

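View pics/wrist16.png

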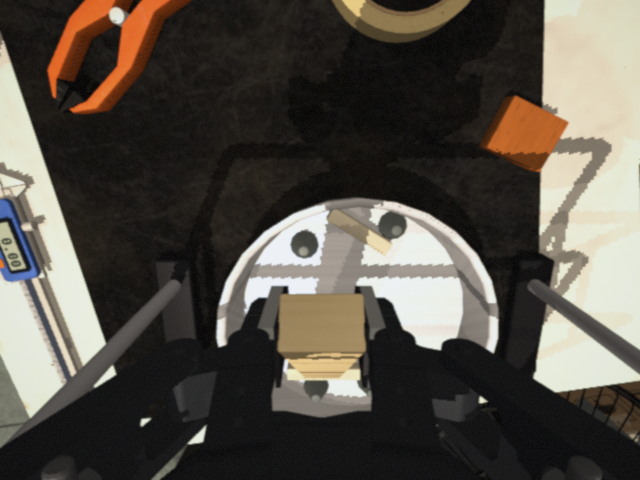

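```bash
f(){ grep -E "clock|tcp_pos|force"; }; python3 -m inch '[{"dx":0,"dy":-0.001,"dz":0.001,"roll":0},{"dx":0,"dy":-0.0015,"dz":0.002,"roll":0}]'|f;python3 -m inch '[{"dx":0,"dy":-0.001,"dz":0.001,"roll":0},{"dx":0,"dy":-0.0015,"dz":0.002,"roll":0}]'|f
```

```text
clock: 22.9
tcp_pos: [0.434, -0.1769, 0.3099]
force: [-1.8, -0.9, -0.3]
clock: 23.15
tcp_pos: [0.4358, -0.175, 0.3099]
force: [-0.8, -0.3, -0.5]
```

```bash
f(){ grep -E "clock|tcp_pos|force"; }; python3 -m inch '[{"dx":0,"dy":-0.001,"dz":0.001,"roll":0},{"dx":0,"dy":-0.0015,"dz":0.002,"roll":0}]'|f;python3 -m inch '[{"dx":0,"dy":-0.001,"dz":0.001,"roll":0},{"dx":0,"dy":-0.0015,"dz":0.002,"roll":0}]'|f
```

```text
clock: 23.4
tcp_pos: [0.4376, -0.1733, 0.3099]
force: [-1.0, -0.2, -0.2]
clock: 23.65
tcp_pos: [0.4394, -0.1716, 0.3099]
force: [-0.6, -0.1, -0.3]
```

```bash
f(){ grep -E "clock|tcp_pos|force"; }; python3 -m inch '[{"dx":-0.003,"dy":0.003,"dz":0,"roll":0},{"dx":-0.010,"dy":0.008,"dz":0,"roll":0},{"dx":-0.02,"dy":0.018,"dz":0,"roll":0},{"dx":-0.028,"dy":0.03,"dz":0,"roll":0},{"dx":-0.032,"dy":0.045,"dz":0,"roll":0},{"dx":-0.04,"dy":0.06,"dz":0,"roll":0},{"dx":-0.05,"dy":0.078,"dz":0,"roll":0},{"dx":-0.06,"dy":0.096,"dz":0,"roll":0},{"dx":-0.068,"dy":0.115,"dz":0,"roll":0},{"dx":-0.07,"dy":0.128,"dz":0,"roll":0},{"dx":-0.07,"dy":0.13,"dz":0,"roll":0}]'|f;  python3 - <<'E'
from h import *
import cv2
for n in("side","top"):
    im,d=bot.grab_frame(n); np.savez(n+"17.npz",im=im,d=d,pose=bot.camera_model(n)["pose"])
    c=im[120:390,200:480] if n=="side" else im[160:310,290:510]
    cv2.imwrite(f"pics/{n}17.png",cv2.resize(c[:,:,::-1],None,fx=2 if n=="side" else 3.5,fy=2 if n=="side" else 3.5))
    if n=="top":
        h=cv2.cvtColor(im,cv2.COLOR_RGB2HSV); m=((h[...,1]>35)&(h[...,2]>150)&(h[...,0]>12)&(h[...,0]<35)).astype(np.uint8)
        k,l,s,c=cv2.connectedComponentsWithStats(m)
        for i in range(1,k):
            if s[i,4]>25 and 330<c[i][0]<440 and 180<c[i][1]<300: print(s[i],c[i],pan(*c[i],.025))
E
```

```text
clock: 25.02
tcp_pos: [0.3104, -0.1496, 0.3801]
force: [0.0, 1.1, -0.7]
[382 204  31   9 138] [396.76811594 207.98550725] [ 0.0543 -0.0173]
[363 262  23  17 105] [373.17142857 270.33333333] [-0.067   0.0056]
```

View pics/side17.png

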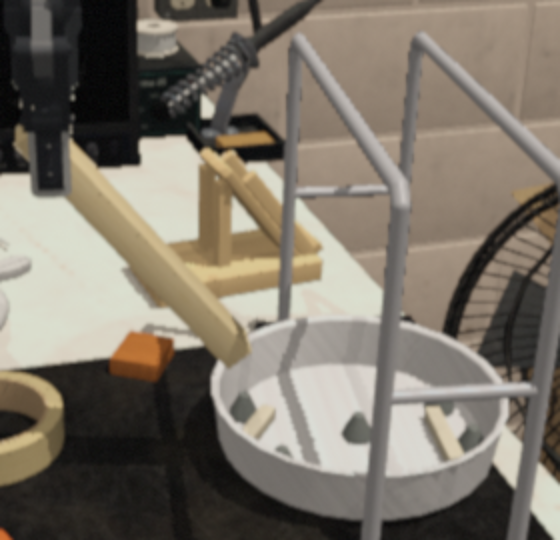

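View pics/top17.png

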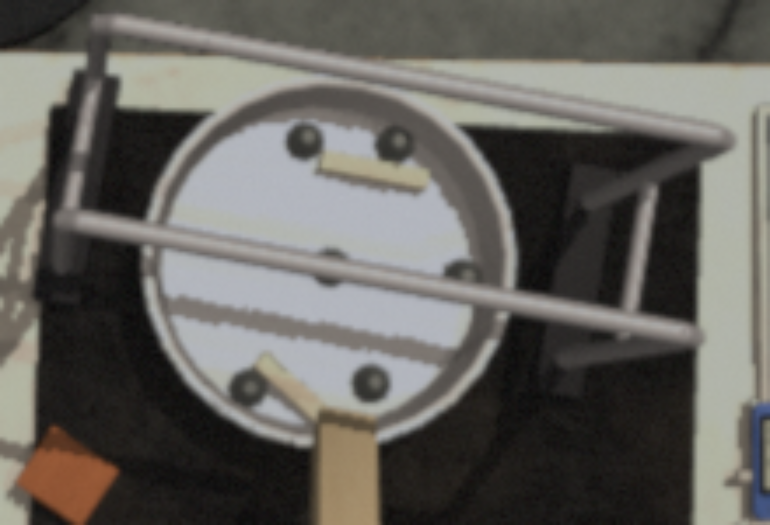

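Run:
```python
from h import *
np.set_printoptions(precision=4,suppress=True)
import cv2
t=np.load("top17.npz");X=cloud("top",t["d"],t["pose"])
TCP=np.array([.3104,-.1496,.3801])
P=X[275:330,370:405].reshape(-1,3); P=P[(P[:,2]>.085)&(P[:,2]<.22)]
Q=P-TCP; f=Q[:,:2]@XR; g=Q[:,:2]@YR; z=Q[:,2]
k=np.abs(g)<.010; A=np.polyfit(f[k],z[k],1)
for _ in range(5):
    r=z-np.polyval(A,f); k=(np.abs(g)<.01)&(np.abs(r)<.004); A=np.polyfit(f[k],z[k],1)
print("slope",A,"lean",90-np.degrees(np.arctan(-A[0])),k.sum(),"lateral", np.percentile(g[np.abs(r)<.005],[3,50,97]))
# same for the earlier frame 4 (after lift)
t=np.load("top4.npz");X=cloud("top",t["d"],t["pose"]);TCP=np.array([.3107,-.1577,.3749])
P=X[275:330,370:410].reshape(-1,3); P=P[(P[:,2]>.085)&(P[:,2]<.22)]
Q=P-TCP; f=Q[:,:2]@XR; g=Q[:,:2]@YR; z=Q[:,2]
k=np.abs(g)<.010; A=np.polyfit(f[k],z[k],1)
for _ in range(5):
    r=z-np.polyval(A,f); k=(np.abs(g)<.01)&(np.abs(r)<.004); A=np.polyfit(f[k],z[k],1)
print("slope",A,"lean",90-np.degrees(np.arctan(-A[0])),k.sum(),"lateral", np.percentile(g[np.abs(r)<.005],[3,50,97]))
print(bot.observe()["ee_rot"],bot.observe()["width"])
```

```text
slope [-1.2453 -0.1388] lean 38.764873368142545 635 lateral [-0.0143 -0.0007  0.0122]
slope [-1.2502 -0.1382] lean 38.65519799467344 614 lateral [-0.0145 -0.001   0.0119]
[[ 0.0002 -0.9856  0.1692]
 [-0.      0.1692  0.9856]
 [-1.     -0.0002 -0.    ]] 0.02713597632721234
```

```bash
python3 -m inch '[{"dx":-0.01,"dy":0.005,"dz":0.02,"roll":-0.02},{"dx":-0.02,"dy":0.011,"dz":0.055,"roll":-0.06},{"dx":-0.022,"dy":0.018,"dz":0.095,"roll":-0.1},{"dx":-0.022,"dy":0.025,"dz":0.14,"roll":-0.15},{"dx":-0.022,"dy":0.032,"dz":0.185,"roll":-0.2},{"dx":-0.022,"dy":0.036,"dz":0.215,"roll":-0.23},{"dx":-0.022,"dy":0.02,"dz":0.236,"roll":-0.25},{"dx":-0.022,"dy":-0.009,"dz":0.245,"roll":-0.26},{"dx":-0.022,"dy":-0.043,"dz":0.254,"roll":-0.26},{"dx":-0.022,"dy":-0.072,"dz":0.261,"roll":-0.26},{"dx":-0.022,"dy":-0.093,"dz":0.267,"roll":-0.26},{"dx":-0.022,"dy":-0.104,"dz":0.2693,"roll":-0.26},{"dx":-0.022,"dy":-0.104,"dz":0.2693,"roll":-0.26},{"dx":-0.022,"dy":-0.104,"dz":0.2693,"roll":-0.26}]'
python3 - <<'E'
from h import *
import cv2
for n in("side","top"):
    im,d=bot.grab_frame(n)
    c=im[120:300,220:400] if n=="side" else im[160:310,180:330]
    cv2.imwrite(f"pics/{n}18.png",cv2.resize(c[:,:,::-1],None,fx=3,fy=3))
E
```

```text
clock: 26.88
tcp_pos: [0.4601, 0.099, 0.4113]
ee_rot: [[0.016, -0.996, -0.091], [0.006, -0.091, 0.996], [-1.0, -0.016, 0.004]]
force: [-11.0, 1.0, 54.1]
width: 0.0266
```

View pics/side18.png

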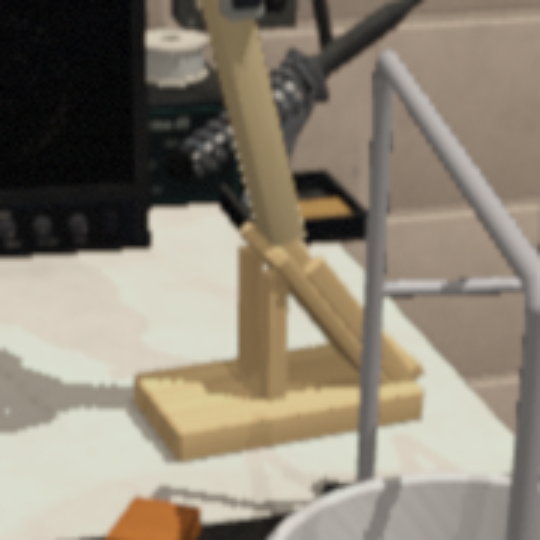

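View pics/top18.png

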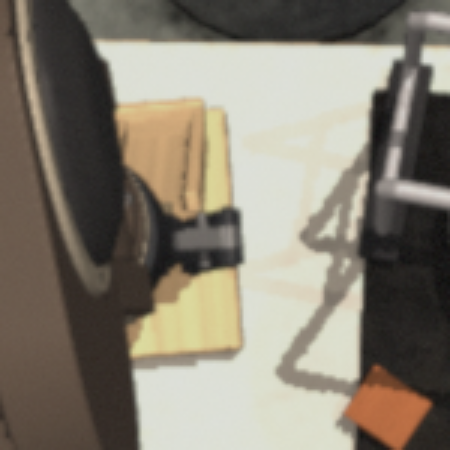

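```bash
python3 -m inch '[{"dx":-0.01,"dy":0.0,"dz":0,"roll":0},{"dx":-0.03,"dy":0.0,"dz":0,"roll":0},{"dx":-0.055,"dy":0.0,"dz":0,"roll":0},{"dx":-0.075,"dy":0.0,"dz":0,"roll":0},{"dx":-0.08,"dy":0.0,"dz":0,"roll":0},{"dx":-0.08,"dy":0.0,"dz":0,"roll":0}]'
python3 - <<'E'
from h import *
import cv2
for n in("side","top","wrist"):
    im,d=bot.grab_frame(n);np.savez(n+"19.npz",im=im,d=d,pose=bot.camera_model(n)["pose"])
    c=im[60:300,190:430] if n=="side" else im[160:310,180:330] if n=="top" else im
    k=2.4 if n=="side" else 3 if n=="top" else 1
    cv2.imwrite(f"pics/{n}19.png",cv2.resize(c[:,:,::-1],None,fx=k,fy=k))
    print(n,[(round(r["p"],2),r["centre"]) for k in ("stick_center","stick_tip") for r in bot.mark_of(k,n)])
E
```

```text
clock: 27.72
tcp_pos: [0.4597, 0.0983, 0.481]
ee_rot: [[-0.001, -0.996, -0.09], [-0.0, -0.09, 0.996], [-1.0, 0.001, -0.0]]
force: [0.0, -0.2, -0.8]
width: 0.0274
side [(0.64, [304.5, 100.0]), (0.95, [309.7, 157.9]), (0.74, [292.7, 100.1])]
top []
wrist [(0.79, [323.6, 288.8]), (0.2, [105.2, 265.9]), (0.66, [318.7, 264.5]), (0.6, [324.3, 255.2])]
```

View pics/side19.png

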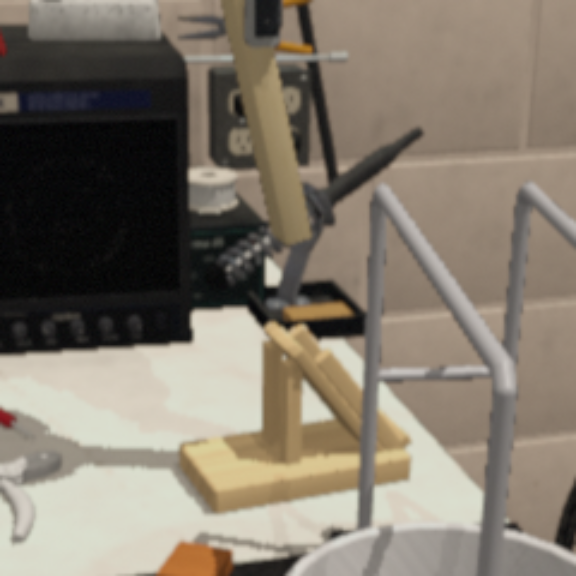

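View pics/wrist19.png

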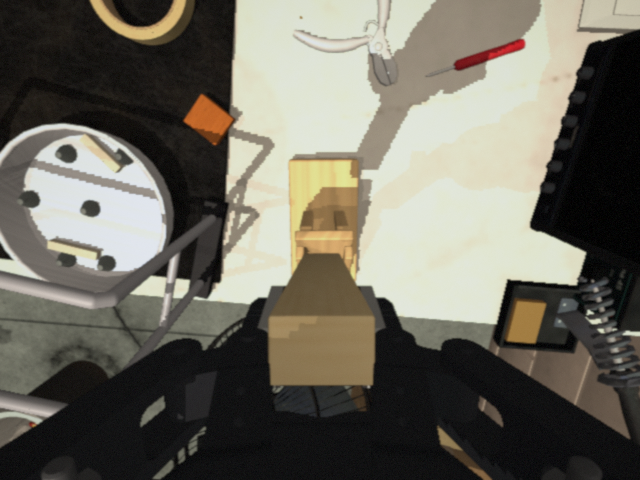

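Run:
```python
from h import *
np.set_printoptions(precision=4,suppress=True)
TCP=np.array([.4597,.0983,.481]); ps=np.radians(5.2); e=np.array([np.cos(ps),np.sin(ps),0]); n=np.array([-np.sin(ps),np.cos(ps),0])
def hit(u,v):
    o,d=ray("side",u,v); t=((TCP-o)@n)/(d@n); p=o+t*d-TCP; return p@e,p[2]
for u,v in [(309.7,157.9),(310.8,159)]: print(hit(u,v))
t=np.load("side19.npz");X=cloud("side",t["d"],t["pose"])
P=X[85:160,280:322].reshape(-1,3); q=P-TCP; k=(abs(q@n)<.03)&(abs(q@e)<.12)
Q=q[k]; f=Q@e; z=Q[:,2]; g=Q@n; print(k.sum(), g.min(),g.max())
A=np.polyfit(z,f,1); print("lean est",np.degrees(np.arctan(-A[0])))
U=np.linalg.svd(Q-Q.mean(0),full_matrices=0)[2][0]; print(U, [U@e,U@n,U[2]])
t=np.load("wrist19.npz");X=cloud("wrist",t["d"],t["pose"])
for v in range(255,395,8): 
    p=X[v,322]-TCP; print(v,p@e,p[2])
```

```text
(np.float64(0.027440988851990363), np.float64(-0.302748251742768))
(np.float64(0.02938264222231427), np.float64(-0.3047646144792762))
1284 -0.020837026073124897 0.013371955334221574
lean est 13.31342107875021
[ 0.2364  0.0254 -0.9713] [np.float64(0.23769164756659159), np.float64(0.003831702182978477), np.float64(-0.9713331039017767)]
255 0.015145398984729202 -0.28391414004664933
263 0.0032650153311970494 -0.234036480390145
271 -0.005149256702309885 -0.19926504441819137
279 -0.01076803282686205 -0.1753509964579094
287 -0.014515427857252024 -0.15837027356806727
295 -0.018715733843571666 -0.14216094863796236
303 -0.02140598681516264 -0.13069044155108855
311 -0.024240533791480605 -0.12002379965147142
319 -0.02387409981870752 -0.11630789719387002
327 -0.0213981762299995 -0.1166385766563568
335 -0.01971553042631301 -0.11554076287866916
343 -0.01647335447952595 -0.11702025950506018
351 -0.015017704286789115 -0.1155490975073199
359 -0.013619968152820863 -0.11406549362044288
367 -0.01142350092291925 -0.11379641181988215
375 -0.009047966875092685 -0.11374937068702917
383 -0.00683933375147314 -0.11344167948915829
391 0.33818291202921663 -0.5486726944078372
```

```bash
python3 -m inch '[{"dx":0.0,"dy":-0.015,"dz":0,"roll":0},{"dx":0.0,"dy":-0.035,"dz":0,"roll":0},{"dx":0.015,"dy":-0.041,"dz":0,"roll":0},{"dx":0.04,"dy":-0.041,"dz":0,"roll":0},{"dx":0.065,"dy":-0.041,"dz":0,"roll":0},{"dx":0.085,"dy":-0.041,"dz":0,"roll":0},{"dx":0.094,"dy":-0.041,"dz":0,"roll":0},{"dx":0.096,"dy":-0.041,"dz":0,"roll":0},{"dx":0.096,"dy":-0.041,"dz":0,"roll":0}]'
python3 - <<'E'
from h import *
import cv2
for n in("side","top"):
    im,d=bot.grab_frame(n)
    c=im[100:300,220:420] if n=="side" else im[160:310,180:330]
    cv2.imwrite(f"pics/{n}20.png",cv2.resize(c[:,:,::-1],None,fx=3,fy=3))
E
```

```text
clock: 29.3
tcp_pos: [0.5002, 0.1018, 0.3864]
ee_rot: [[0.001, -0.996, -0.09], [0.0, -0.09, 0.996], [-1.0, -0.001, 0.0]]
force: [0.3, -0.5, -0.1]
width: 0.027
```

View pics/side20.png

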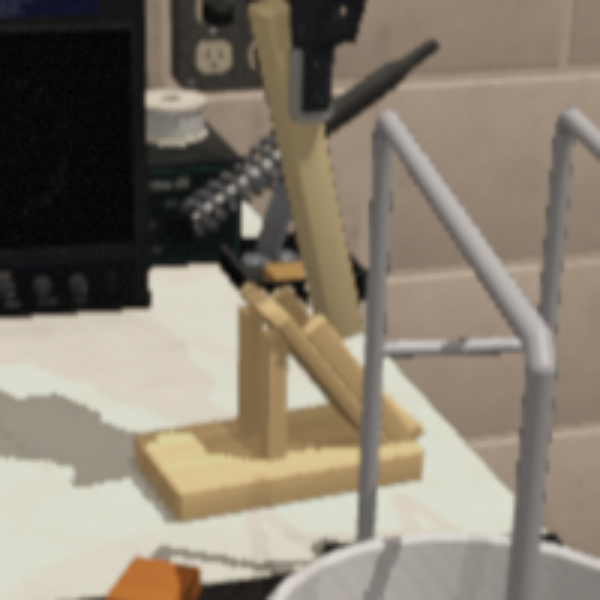

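```bash
f(){ grep -E "clock|tcp_pos|force|width"; }; python3 -m inch '[{"dx":0.006,"dy":0,"dz":0,"roll":0},{"dx":0.012,"dy":0,"dz":0,"roll":0},{"dx":0.018,"dy":0.001,"dz":0,"roll":0},{"dx":0.024,"dy":0.0035,"dz":0,"roll":0}]' 1 30|f; python3 -m inch '[{"dx":0.005,"dy":0.002,"dz":0,"roll":0},{"dx":0.010,"dy":0.004,"dz":0,"roll":0}]'|f;  python3 - <<'E'
from h import *
import cv2
for n in("side",):
    im,d=bot.grab_frame(n)
    c=im[100:300,220:420] if n=="side" else im[160:310,180:330]
    cv2.imwrite(f"pics/{n}21.png",cv2.resize(c[:,:,::-1],None,fx=3,fy=3))
E
```

```text
clock: 29.9
tcp_pos: [0.498, 0.1017, 0.3636]
force: [3.1, -0.8, 5.8]
width: 0.0273
clock: 30.15
tcp_pos: [0.4939, 0.1013, 0.3538]
force: [3.8, 1.0, 8.9]
width: 0.0269
```

View pics/side21.png

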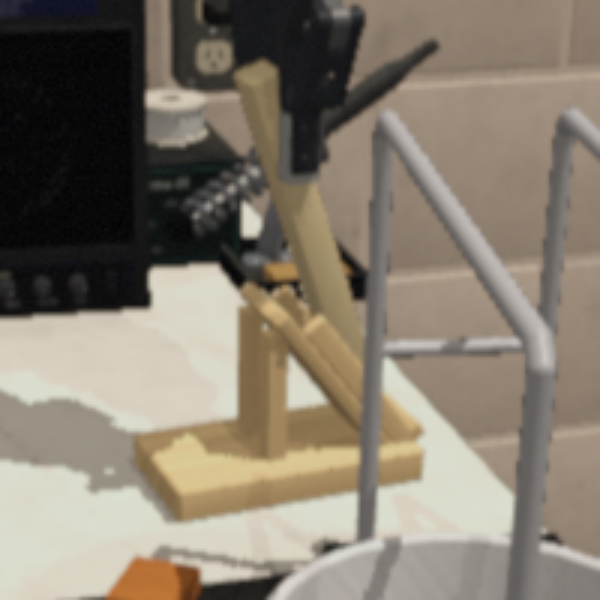

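```bash
f(){ grep -E "clock|tcp_pos|force|width"; }; python3 -m inch '[{"dx":0.005,"dy":0.002,"dz":0,"roll":0},{"dx":0.010,"dy":0.004,"dz":0,"roll":0},{"dx":0.015,"dy":0.006,"dz":0,"roll":0},{"dx":0.02,"dy":0.0085,"dz":0,"roll":0}]' |f; python3 -m inch '[{"dx":0.005,"dy":0.002,"dz":0,"roll":0},{"dx":0.010,"dy":0.004,"dz":0,"roll":0}]'|f;  python3 - <<'E'
from h import *
import cv2
for n in("side","wrist"):
    im,d=bot.grab_frame(n);np.savez(n+"22.npz",im=im,d=d,pose=bot.camera_model(n)["pose"])
    c=im[100:300,220:420] if n=="side" else im
    k=3 if n=="side" else 1
    cv2.imwrite(f"pics/{n}22.png",cv2.resize(c[:,:,::-1],None,fx=k,fy=k))
E
```

```text
clock: 30.7
tcp_pos: [0.485, 0.1005, 0.3331]
force: [2.7, -0.2, 4.8]
width: 0.0268
clock: 30.95
tcp_pos: [0.4808, 0.1001, 0.3227]
force: [2.4, 1.0, 4.8]
width: 0.0269
```

View pics/side22.png

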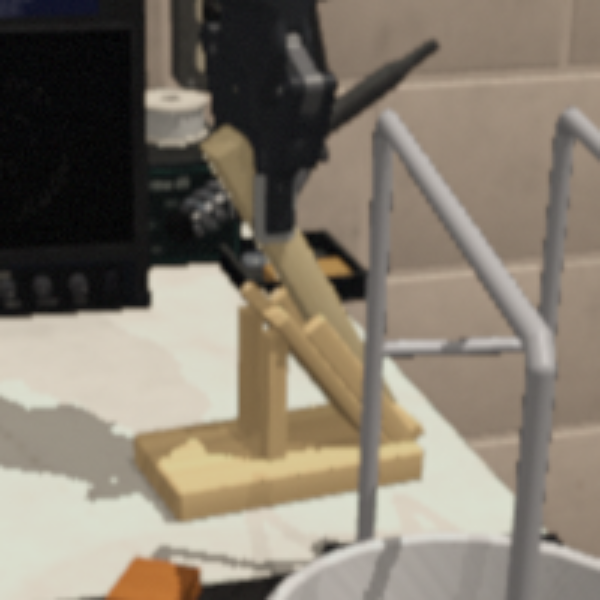

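View pics/wrist22.png

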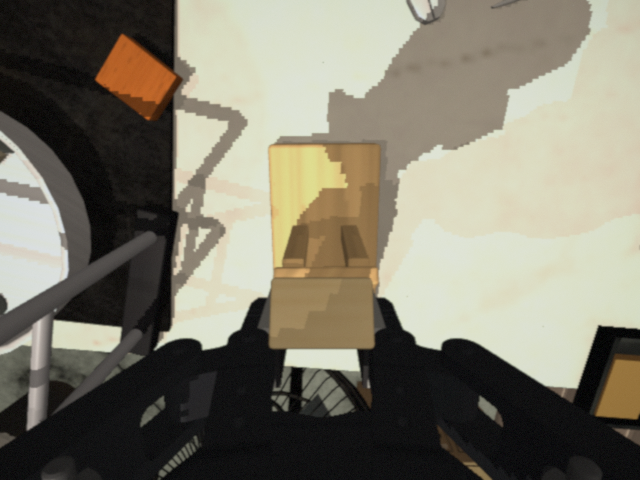

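Run:
```python
from h import *
np.set_printoptions(precision=4,suppress=True)
TCP=np.array([.4808,.1001,.3227]);H=np.array([.4584,.0982,0]); ps=np.radians(5.2); e=np.array([np.cos(ps),np.sin(ps),0])
t=np.load("wrist22.npz");X=cloud("wrist",t["d"],t["pose"])
for v in (280,290,300,315,330,345): p=X[v,322]; print(v,(p-H)@e,p[2])
t=np.load("side22.npz");X=cloud("side",t["d"],t["pose"])
for v in range(182,222,5): print(v,[ (round(float((X[v,u]-H)@e),3),round(float(X[v,u,1]),3),round(float(X[v,u,2]),3)) for u in range(308,340,5)])
```

```text
280 -0.008234933905308836 0.19579321034658734
290 -0.005870102032135232 0.19717524693451316
300 -0.003632051244296251 0.19874132584706178
315 -0.00015297934588427153 0.20067153191316248
330 0.002676725144631867 0.20359380401761773
345 0.0061038399218281665 0.2052667321535495
182 [(0.023, 0.091, 0.141), (0.029, 0.086, 0.143), (0.037, 0.085, 0.142), (0.197, 0.44, 0.007), (0.205, 0.429, 0.01), (0.204, 0.402, 0.02), (0.404, 0.813, -0.138)]
187 [(0.154, 0.422, 0.005), (0.028, 0.083, 0.135), (0.038, 0.087, 0.133), (0.046, 0.085, 0.133), (0.187, 0.389, 0.014), (0.197, 0.386, 0.014), (0.203, 0.373, 0.018)]
192 [(0.14, 0.386, 0.008), (0.036, 0.102, 0.119), (0.038, 0.085, 0.125), (0.047, 0.087, 0.123), (0.056, 0.088, 0.122), (0.179, 0.344, 0.019), (0.19, 0.343, 0.018)]
197 [(0.124, 0.344, 0.013), (0.047, 0.128, 0.1), (0.039, 0.087, 0.116), (0.046, 0.084, 0.116), (0.055, 0.086, 0.114), (0.18, 0.345, 0.007), (0.192, 0.346, 0.006)]
202 [(0.025, 0.095, 0.105), (0.043, 0.118, 0.095), (0.05, 0.114, 0.096), (0.047, 0.087, 0.106), (0.056, 0.087, 0.105), (0.064, 0.085, 0.105), (0.408, 0.815, -0.204)]
207 [(0.028, 0.102, 0.093), (0.026, 0.076, 0.104), (0.055, 0.125, 0.082), (0.051, 0.095, 0.094), (0.051, 0.074, 0.102), (0.066, 0.088, 0.095), (0.409, 0.815, -0.221)]
212 [(0.019, 0.079, 0.094), (0.026, 0.076, 0.095), (0.033, 0.073, 0.095), (0.043, 0.076, 0.093), (0.051, 0.075, 0.093), (0.067, 0.09, 0.085), (0.076, 0.091, 0.084)]
217 [(0.021, 0.084, 0.083), (0.027, 0.079, 0.085), (0.034, 0.075, 0.086), (0.043, 0.074, 0.085), (0.052, 0.075, 0.084), (0.059, 0.072, 0.084), (0.076, 0.091, 0.075)]
```

```bash
f(){ grep -E "clock|tcp_pos|force|width"; }; python3 -m inch '[{"dx":0.005,"dy":0.002,"dz":0,"roll":0},{"dx":0.010,"dy":0.0045,"dz":0,"roll":0},{"dx":0.015,"dy":0.007,"dz":0,"roll":0},{"dx":0.018,"dy":0.0085,"dz":0,"roll":0}]' |f; python3 -m inch '[{"dx":0.0015,"dy":0.0007,"dz":0,"roll":0},{"dx":0.003,"dy":0.0015,"dz":0,"roll":0}]' |f;  python3 - <<'E'
from h import *
import cv2
H=np.array([.4584,.0982,0]); ps=np.radians(5.2); e=np.array([np.cos(ps),np.sin(ps),0])
for n in("side","wrist"):
    im,d=bot.grab_frame(n);np.savez(n+"22.npz",im=im,d=d,pose=bot.camera_model(n)["pose"])
    c=im[100:300,220:420] if n=="side" else im
    k=3 if n=="side" else 1
    cv2.imwrite(f"pics/{n}23.png",cv2.resize(c[:,:,::-1],None,fx=k,fy=k))
X=cloud("wrist",d)
for v in range(260,360,10): p=X[v,322]; print(v,(p-H)@e,p[2])
E
```

```text
clock: 31.55
tcp_pos: [0.4722, 0.0993, 0.3044]
force: [6.1, 0.7, 12.0]
width: 0.0268
clock: 31.8
tcp_pos: [0.472, 0.0993, 0.3033]
force: [8.8, 0.0, 17.7]
width: 0.0271
260 0.03455280685137476 0.021726182620497247
270 -0.017724464906553834 0.1749674486770148
280 -0.015598597994469672 0.17705413818420862
290 -0.013407509633784393 0.17881783749077568
300 -0.01084199076372055 0.1796801355308109
310 -0.008130503889264095 0.1802491106609589
320 -0.0063276919202120896 0.18249454663620776
330 -0.005147251811307225 0.1856377491133188
340 0.00485709247568821 0.174231053394092
350 0.029876004126295534 0.1410964741284196
```

View pics/side23.png

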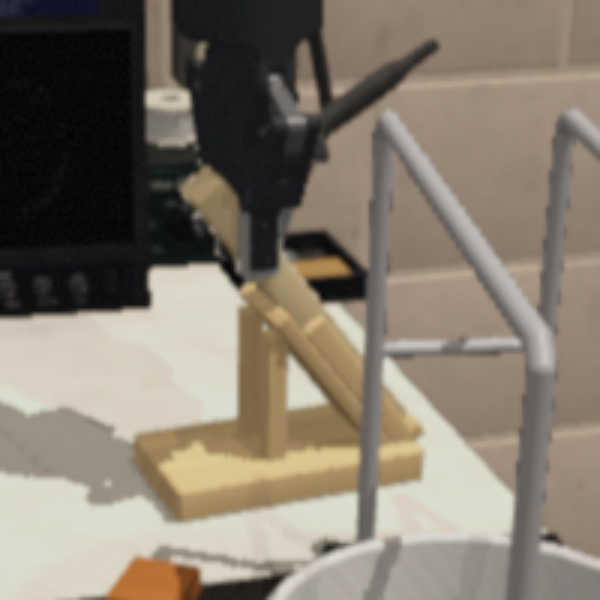

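View pics/wrist23.png

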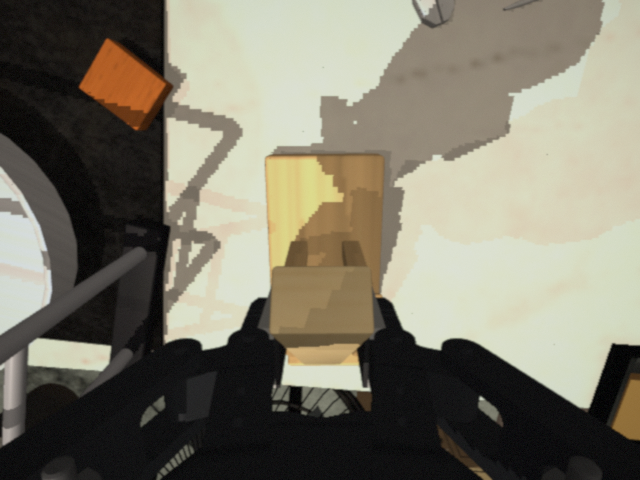

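```bash
f(){ grep -E "clock|tcp_pos|force|width"; }; python3 -m inch '[{"dx":-0.0015,"dy":0,"dz":0,"roll":0},{"dx":-0.0015,"dy":0,"dz":0,"roll":0}]' |f; python3 -m inch '[{"dx":0,"dy":0,"dz":0,"roll":0},{"dx":0,"dy":0,"dz":0,"roll":0},{"dx":0,"dy":0,"dz":0,"roll":0},{"dx":0,"dy":0,"dz":0,"roll":0},{"dx":0,"dy":0,"dz":0,"roll":0}]' -1 |f;  python3 - <<'E'
from h import *
import cv2
H=np.array([.4584,.0982,0]); ps=np.radians(5.2); e=np.array([np.cos(ps),np.sin(ps),0])
for n in("side","wrist"):
    im,d=bot.grab_frame(n)
    c=im[100:300,220:420] if n=="side" else im
    k=3 if n=="side" else 1
    cv2.imwrite(f"pics/{n}24.png",cv2.resize(c[:,:,::-1],None,fx=k,fy=k))
X=cloud("wrist",d)
for v in range(260,360,10): p=X[v,322]; print(v,(p-H)@e,p[2])
E
```

```text
clock: 32.15
tcp_pos: [0.4721, 0.0993, 0.3036]
force: [10.5, 1.7, 5.1]
width: 0.027
clock: 32.78
tcp_pos: [0.4701, 0.0991, 0.3023]
force: [-0.1, 0.7, -1.1]
width: 0.0854
260 0.030352454400510542 0.020982170336213635
270 0.03766679473264404 0.021649864675343022
280 -0.01706873675553794 0.1730187326780206
290 -0.015361573606437428 0.17612190092777866
300 -0.013444967753551277 0.17847593780128873
310 -0.011033862898235021 0.17965405230836062
320 -0.008512911008446785 0.18057763706352614
330 -0.0066812585016436474 0.1826844977071687
340 -0.00471539017480946 0.1844193641291379
350 0.00239001101342073 0.1780301106226945
```

View pics/wrist24.png

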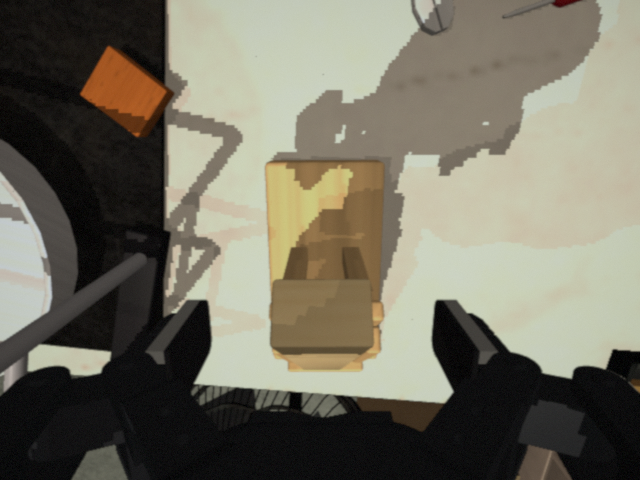

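```bash
f(){ grep -E "clock|tcp_pos|force|width"; }; python3 -m inch '[{"dx":-0.01,"dy":0,"dz":0,"roll":0},{"dx":-0.03,"dy":0,"dz":0,"roll":0},{"dx":-0.06,"dy":0,"dz":0,"roll":0},{"dx":-0.09,"dy":0.01,"dz":0,"roll":0},{"dx":-0.115,"dy":0.04,"dz":0,"roll":0},{"dx":-0.12,"dy":0.08,"dz":0,"roll":0},{"dx":-0.12,"dy":0.12,"dz":0,"roll":0},{"dx":-0.12,"dy":0.15,"dz":0,"roll":0},{"dx":-0.12,"dy":0.16,"dz":0,"roll":0},{"dx":-0.12,"dy":0.16,"dz":0,"roll":0}]' |f;  python3 - <<'E'
from h import *
import cv2
for n in("side","top"):
    im,d=bot.grab_frame(n)
    cv2.imwrite(f"pics/{n}25.png",im[:,:,::-1])
    for k in("stick_center","stick_tip","rest_seat","orange_block"):
        print(n,k,[(round(r["p"],2),r["centre"]) for r in bot.mark_of(k,n)][:2])
    if n=="top":
        h=cv2.cvtColor(im,cv2.COLOR_RGB2HSV); m=((h[...,1]>35)&(h[...,2]>150)&(h[...,0]>12)&(h[...,0]<35)).astype(np.uint8)
        k,l,s,c=cv2.connectedComponentsWithStats(m)
        for i in range(1,k):
            if s[i,4]>25 and 330<c[i][0]<440 and 180<c[i][1]<300: print(s[i],c[i],pan(*c[i],.025))
E
```

```text
clock: 34.12
tcp_pos: [0.3108, 0.0847, 0.423]
force: [-0.4, 0.1, 0.4]
width: 0.0854
side stick_center [(0.57, [322.7, 199.7])]
side stick_tip [(0.66, [348.0, 239.6])]
side rest_seat [(0.8, [319.7, 202.4])]
side orange_block [(0.66, [272.1, 300.7])]
top stick_center [(0.85, [228.4, 226.2])]
top stick_tip [(0.61, [233.9, 197.7])]
top rest_seat [(0.78, [229.4, 229.3])]
top orange_block [(0.56, [308.4, 293.0]), (0.53, [231.6, 231.3])]
[382 204  31  10 151] [396.8807947  208.09271523] [ 0.0542 -0.0175]
[363 262  22  20 129] [374.03100775 271.43410853] [-0.0687  0.0037]
```

View pics/side25.png

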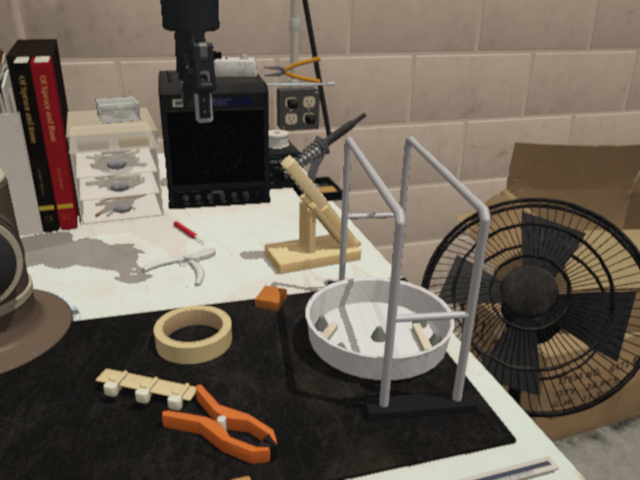

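View pics/top25.png

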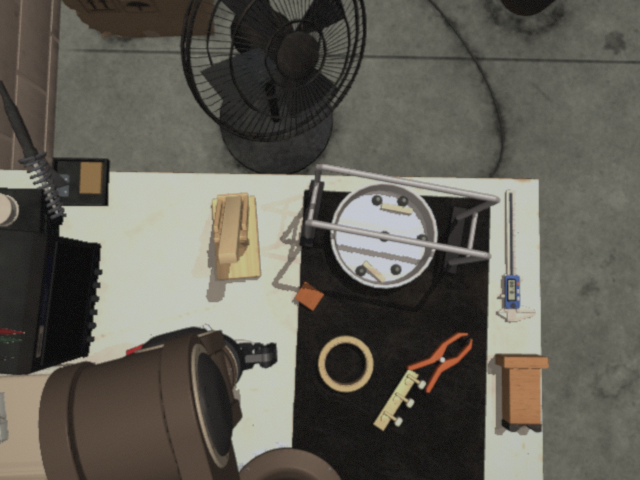

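```bash
python3 -c "
from bench import bot
print(bot.close_job(), bot.observe()['clock'])"
```

```text
the job is handed in; nothing more can be done
the job is handed in; nothing more can be done
```

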